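Put up the cooled preserves

ROBOT

A 6-joint arm with a two-finger parallel gripper is mounted at the origin on the work surface. World frame = base frame: x ahead of the robot, y to its left, z up, the work surface at z = 0. Lengths are in mm, angles in degrees, forces in N, time in s.
With the tool pointing down it reaches from about 350 to 850 mm from the base axis. Payload 8.1 kg.
Tool frame: the origin (TCP) lies midway between the tips of the shut fingers; the grasp point (between the pads) lies 19 mm behind it; z points along the fingers, y is the direction in which the jaws open and shut (so a half turn about z gives the same grasp; the last joint's range is limited). The gripper opens to 85 mm and grips with 20 to 120 N. Pads are 22 mm wide; open, the fingers measure 114 mm over their backs; the gripper's body (76 mm by 85 mm) begins 54 mm behind the grasp point. The pads swing forward as they close: fully open they stand 13 mm farther back than shut.
Start: joints at [59.851, 7.471, 85.268, -0, 87.261, -4.893], TCP at [255.978, 542.661, 231.292] pointing down, gripper open.
Joint ranges: [-169.43, 169.43], [-51.17, 129.36], [1.28, 143.12], [-76.62, 256.62], [0, 156.53], [-152.29, 152.29]. Speed limits (degrees/s): [136.94, 136.94, 159.86, 180, 180, 180].

INTERFACE

Orientations are given as [roll, pitch, yaw] about the fixed x, y, z axes, in that order (R = Rz(yaw) Ry(pitch) Rx(roll)).
In Python, from bench import r gives the robot as it stands.
- The arm moves only by the shell command python3 -m jog 'ROWS' [FORCE]. ROWS is JSON, a list of rows, each a list of 5 numbers: the shift along the tool's x, y, z in m, then the turn about the tool's z in rad, then the opening, from 0 (shut) to 1 (fully open). A call has 1 to 20 rows; each row is the pose to reach, as a shift and turn from the pose measured when the call began, along the tool's axes at that moment; what a row does not reach only later rows make up. A row lasts 1/10 s, in which the tool goes at most 50 mm and 8.59 degrees, less where a joint would pass 70% of its speed; a pose out of reach is approached as far as the arm can. A call with a gripper value outside its range is refused whole. The fingers move at their own pace and stop on an object; FORCE is the grip in N (left out, the last holds). Time passes only in rows, so rows that repeat a pose let the fingers close. It gives the time, the measured TCP pose, the force and the opening at its end, in the units of the state.
- r.sense(): the state, without advancing time (a new reading comes with each control period).
- r.snapshot(name): name is "scene" or "top" or "wrist"; returns a dict with "pixels" (480x640x3 uint8, red, green, blue), "K" (3x3 intrinsics, pixels), "k1" (the pictures are not rectified: a ray, as slopes to the right and down, at radius r is drawn at 1 + k1 r^2 times it, then the intrinsics apply), "R" (3x3) and "t" (3): a world point X has camera coordinates R X + t. Camera axes: x right, y down, z forward; pixel columns grow to the right and rows downward; lengths in mm; the calibration is good to about 2 mm. A picture is of the moment at which its call begins. There is no depth.
- r.hand_in(): hands the job in, once; it reports no verdict.
The state is a dict: "time": time; "joint_pos": joint angles; "qd": joint speeds; "joint_efforts": joint torques, N m; "tool_pos": TCP position; "tcp_rot": TCP orientation; "ft_force": force on the tool from outside, world axes, zero at the start; "wrist_torque": the same for the moment, N m; "finger_gap": finger opening in mm.
Only numpy, scipy, OpenCV 4.12 (cv2) and the standard library are available. Lean on these libraries where they do the work, as an engineer would, in place of code of your own. Each camera call takes 0.05 s, during which the arm holds its last target.

TASK

The three jars of apricots on the worktop have cooled and sealed, so put them up for storage without their screw bands; some may have had theirs taken off already. Open the little cupboard's door wide by its handle, lift the loose band off each jar that still wears one and lay the bands flat in the band tray, one to a compartment, and stand all the jars upright on the floor of the rack on the inside of the door; then shut the door fully with the jars in it. Do not knock the two big jars or the funnel.

Things in the scene. Friction and masses are not known exactly. Their poses are not given: they have to be found in the camera images.
- jar1: preserving jar of apricots, round, all alike: glass body 58 mm across and 70 mm high, above it a neck 55 mm across with the sealed flat metal lid (57 mm across) glued down by its vacuum on top at 88 mm; 0.25 kg. Origin: centre of its underside, z up the jar
- jar2: preserving jar of apricots, round, all alike: glass body 58 mm across and 70 mm high, above it a neck 55 mm across with the sealed flat metal lid (57 mm across) glued down by its vacuum on top at 88 mm; 0.25 kg. Origin: centre of its underside, z up the jar
- jar3: preserving jar of apricots, round, all alike: glass body 58 mm across and 70 mm high, above it a neck 55 mm across with the sealed flat metal lid (57 mm across) glued down by its vacuum on top at 88 mm; 0.25 kg. Origin: centre of its underside, z up the jar
- band1: aluminium screw band, already unscrewed, resting loose over the lid of jar1 (lifts straight off): ring 65 mm outside, 60 mm inside, 16 mm high, thin inward lip at its top; 30 g. On the jar its underside is 74 mm and its top 90 mm above the jar's underside; it stands out 3.5 mm beyond the glass. Origin: centre of its underside, z up. None if that jar's band is already gone
- band2: aluminium screw band, already unscrewed, resting loose over the lid of jar2 (lifts straight off): ring 65 mm outside, 60 mm inside, 16 mm high, thin inward lip at its top; 30 g. On the jar its underside is 74 mm and its top 90 mm above the jar's underside; it stands out 3.5 mm beyond the glass. Origin: centre of its underside, z up. None if that jar's band is already gone
- band3: aluminium screw band, already unscrewed, resting loose over the lid of jar3 (lifts straight off): ring 65 mm outside, 60 mm inside, 16 mm high, thin inward lip at its top; 30 g. On the jar its underside is 74 mm and its top 90 mm above the jar's underside; it stands out 3.5 mm beyond the glass. Origin: centre of its underside, z up. None if that jar's band is already gone
- door (a joint): cupboard door hinge: 0 shut, grows as it swings open towards the robot, stop at 1.9 rad; stays where it is left (friction 0.12 N m). Upright hinge on the cupboard's left (+y) edge: seen from above the door turns clockwise to open. Door 360 mm wide, 16 mm thick, its top 270 mm above the worktop; cupboard as wide, 200 mm deep, its top at 278 mm
- door_hinge (a point): on the hinge line, at the inside face of the door, 225 mm above the worktop. Its axes turn with the door: y runs along the door from its free edge (y = -360 mm) to the hinge, x points from the outside of the door to its inside, z up
- door_handle (a point): grip point on the door's handle, 225 mm above the worktop: an upright round steel bar 10 mm thick, from 165 to 250 mm above the worktop, its centre 39 mm out from the outside face and 30 mm from the free edge (in the frame of door_hinge x = -55, y = -330 mm). Axes as door_hinge
- rack (a point): jar rack inside the door: middle of its floor, 135 mm above the worktop (in the frame of door_hinge x = 40, y = -180 mm; axes as door_hinge). Floor 248 mm along y, 80 mm along x; a rail on its inner edge and two end walls stand 34 mm above the floor, the door 135 mm. Three jars fit in a row at y = -82, 0, +82 mm with room for fingers. It swings into the cupboard
- tray: wooden band tray, loose, 0.9 kg, 132 mm along x, 252 mm along y, 24 mm high; origin: centre of its underside. Three compartments in a row along y, centred at y = -82, 0, +82 mm, each 120 mm along x and 76 mm along y inside; floor 6 mm above the underside, partitions 21 mm high. Open fingers fit in beside a band along x
- tray_in (a point): centre of the band tray's floor (upper side), axes as the tray
- big_jar1: bystander: big preserving jar with its band on, 83 mm across, 125 mm high; origin centre of its underside. Leave it alone
- big_jar2: bystander: another such big jar. Leave it alone
- funnel: bystander: wide-mouthed steel canning funnel standing on its spout, 110 mm across, 70 mm high, with a short flat handle; origin centre of its underside. Leave it alone

How it is judged (in metres and radians):
On the way, in this order (a step that is already met when the one before it is completed fails the run):
1. the cupboard door has been swung wide open (past 70 degrees) (value of joint door above 1.22 rad), for 0.2 s.
2. every jar stands in the rack on the door (x of jar1 in the frame of rack between -0.02 and 0.02 m and y of jar1 in the frame of rack between -0.11 and 0.11 m and z of jar1 in the frame of rack between -0.006 and 0.008 m and angle between each of jar1, jar2, jar3's own z axis and vertical below 0.12 rad and x of jar2 in the frame of rack between -0.02 and 0.02 m and y of jar2 in the frame of rack between -0.11 and 0.11 m and z of jar2 in the frame of rack between -0.006 and 0.008 m and x of jar3 in the frame of rack between -0.02 and 0.02 m and y of jar3 in the frame of rack between -0.11 and 0.11 m and z of jar3 in the frame of rack between -0.006 and 0.008 m), for 0.2 s.
3. the door is shut (value of joint door below 0.03 rad), for 0.2 s.
At the end, for the whole second after the job is handed in: the door is shut (within 0.03 rad, 11 mm at its edge); every jar stands upright (within 7 degrees) on the floor of the rack on the door; every band lies flat (within 7 degrees, either way up) on the floor of a compartment of the band tray; all is at rest (all of step 2 and value of joint door below 0.03 rad and x of band1 in the frame of tray_in between -0.04 and 0.04 m and y of band1 in the frame of tray_in between -0.105 and 0.105 m and ((z of band1 in the frame of tray_in between -0.005 and 0.006 m and angle between band1's own z axis and vertical below 0.12 rad) or (z of band1 in the frame of tray_in between 0.011 and 0.022 m and angle between band1's own z axis and vertical above 3.02 rad)) and x of band2 in the frame of tray_in between -0.04 and 0.04 m and y of band2 in the frame of tray_in between -0.105 and 0.105 m and ((z of band2 in the frame of tray_in between -0.005 and 0.006 m and angle between band2's own z axis and vertical below 0.12 rad) or (z of band2 in the frame of tray_in between 0.011 and 0.022 m and angle between band2's own z axis and vertical above 3.02 rad)) and x of band3 in the frame of tray_in between -0.04 and 0.04 m and y of band3 in the frame of tray_in between -0.105 and 0.105 m and ((z of band3 in the frame of tray_in between -0.005 and 0.006 m and angle between band3's own z axis and vertical below 0.12 rad) or (z of band3 in the frame of tray_in between 0.011 and 0.022 m and angle between band3's own z axis and vertical above 3.02 rad)) and linear speed of each of jar1, jar2, jar3, band1, band2, band3 below 0.02 m/s); the robot touches nothing.
It fails at once if the big jar1 is knocked (moved 25 mm or tipped over) (distance of big_jar1 from where it was at the start of the episode above 0.025 m or angle between big_jar1's own z axis and vertical above 0.5 rad).
It fails at once if the big jar2 is knocked (moved 25 mm or tipped over) (distance of big_jar2 from where it was at the start of the episode above 0.025 m or angle between big_jar2's own z axis and vertical above 0.5 rad).
It fails at once if the funnel is knocked (moved 25 mm or tipped over) (distance of funnel from where it was at the start of the episode above 0.025 m or angle between funnel's own z axis and vertical above 0.5 rad).
Of band1, band2, band3 only 1 to 3 are there at a start; the rules pass over those that are not, and their reading is None.
At some moment in a run one of tray may be knocked a few centimetres aside while the robot is not near it.
Once in a run the grip may slacken for a moment while it holds something.
It also fails if it takes over 210 s, if anything falls off the work surface, if the arm or the gripper's body presses on something with over 40 N, if the wrist force passes 120 N, or if a joint passes its speed limit or range.

## Working session

There is one attempt and no reset: what is moved stays moved. The work goes in short steps, Python scripts to look and compute and a shell command to move; the robot and the scene stay as the last step left them, time stands still between calls to the robot, and variables do not carry over. Pictures are saved under pics/ and viewed, and the job is handed in when it is done.

```bash
ls; mkdir -p pics; python3 - <<'E'
from bench import r
import cv2
s=r.sense(); print(s)
for n in("scene","top","wrist"):
    d=r.snapshot(n); cv2.imwrite(f"pics/{n}0.png",d["pixels"][:,:,::-1]); print(n,d["K"],d["k1"],d["R"],d["t"])
E
```

```text
pics
{'time': 0.0, 'joint_pos': array([ 5.98512790e+01,  7.51402083e+00,  8.53315048e+01,  1.62315349e-06,
        8.72594293e+01, -4.89186047e+00]), 'qd': array([ 0.01102938, -0.08220939, -0.07677816,  0.05315413,  0.04830646,
       -0.06618887]), 'joint_efforts': array([ 7.02784764e-04, -5.69402289e+01, -5.00547945e+01, -3.10930436e-04,
        1.50271249e-02,  1.79793460e-05]), 'tool_pos': array([255.69674399, 542.1788599 , 230.23441721]), 'tcp_rot': array([-1.79895427e+02, -8.95168344e-03,  1.54743131e+02]), 'ft_force': array([0.77154082, 0.69540543, 0.60537914]), 'wrist_torque': array([-0.04189636, -0.02585024,  0.02744522]), 'finger_gap': 85.54520025217465}
scene [[569.0966686    0.         329.98330187]
 [  0.         569.0966686  236.27190471]
 [  0.           0.           1.        ]] -0.10045929177938986 [[ 0.9720702  -0.23441262 -0.01141301]
 [-0.19476648 -0.77862196 -0.59650136]
 [ 0.13094103  0.58206406 -0.80253092]] [-602.71229352  211.9572988  1550.90572144]
top [[592.30948418   0.         313.0621855 ]
 [  0.         592.30948418 241.19336631]
 [  0.           0.           1.        ]] -0.11828897193412967 [[ 9.38393947e-05 -9.99986200e-01  5.25264596e-03]
 [-9.86988560e-01 -9.37192516e-04 -1.60787759e-01]
 [ 1.60790463e-01 -5.16921325e-03 -9.86975028e-01]] [   1.82110287  612.849348   1607.35675755]
wrist [[412.58857594   0.         313.47490441]
 [  0.         412.58857594 241.46083188]
 [  0.           0.           1.        ]] -0.07209807830829619 [[ 4.26233881e-01  9.04612808e-01 -5.88583053e-04]
 [ 8.64995144e-01 -4.07376283e-01  2.92964100e-01]
 [ 2.64779302e-01 -1.25380347e-01 -9.56123261e-01]] [-600.45544057  -39.37653003  379.49623217]
```

View pics/scene0.png

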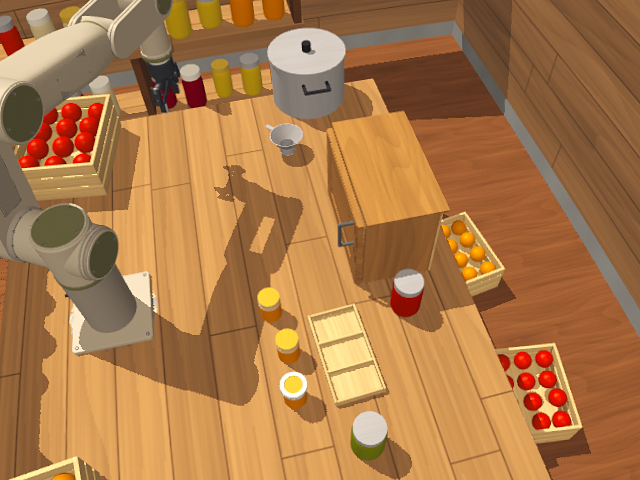

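View pics/top0.png

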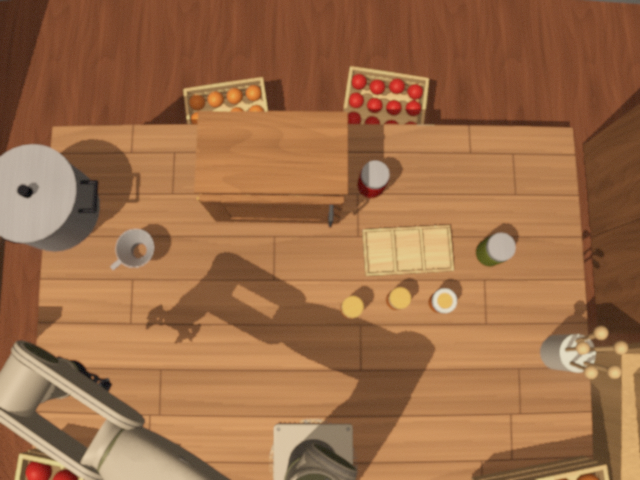

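View pics/wrist0.png

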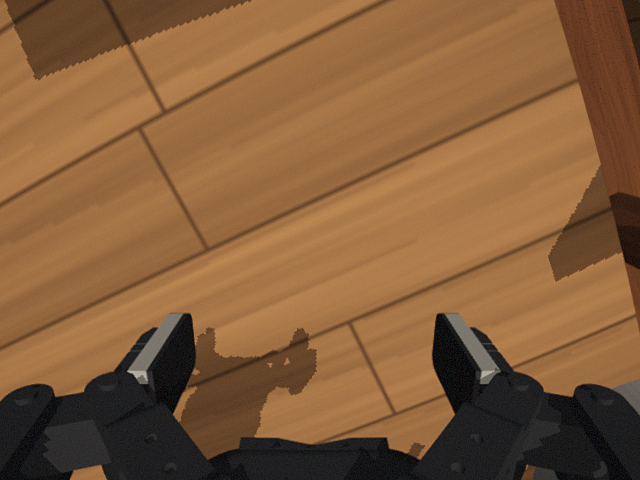

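The scene has one jar (silver ring, top px ~445,300) with a band on; the other two show yellow lids (352,307 and 400,298). The door handle is at top px ~(331,215), the tray at (408,250). I'll zoom in and localise them.

```bash
cat > h.py <<'E'
import numpy as np, cv2
from bench import r
def snap(n,name=None,crop=None,s=4):
    d=r.snapshot(n); im=d["pixels"][:,:,::-1].copy()
    if name:
        c=im if crop is None else im[crop[1]:crop[3],crop[0]:crop[2]]
        if crop is not None: c=cv2.resize(c,None,fx=s,fy=s,interpolation=cv2.INTER_CUBIC)
        cv2.imwrite(f"pics/{name}.png",c)
    return d,im
def ray(d,uv):
    K=np.array(d["K"]);k=d["k1"]
    xd=np.array([(uv[0]-K[0,2])/K[0,0],(uv[1]-K[1,2])/K[1,1]]); x=xd.copy()
    for _ in range(30): x=xd/(1+k*(x@x))
    R=np.array(d["R"]);t=np.array(d["t"]); return -R.T@t, R.T@np.array([x[0],x[1],1])
def onz(d,uv,z):
    o,v=ray(d,uv); return o+v*(z-o[2])/v[2]
def proj(d,X):
    K=np.array(d["K"]); c=np.array(d["R"])@np.array(X,float)+np.array(d["t"]); x=c[:2]/c[2]
    x=x*(1+d["k1"]*(x@x)); return [K[0,0]*x[0]+K[0,2],K[1,1]*x[1]+K[1,2]]
def tri(d1,u1,d2,u2):
    o1,v1=ray(d1,u1);o2,v2=ray(d2,u2)
    v1=v1/np.linalg.norm(v1);v2=v2/np.linalg.norm(v2)
    s=np.linalg.lstsq(np.c_[v1,-v2],o2-o1,rcond=None)[0]
    p,q=o1+s[0]*v1,o2+s[1]*v2; return (p+q)/2,np.linalg.norm(p-q)
E
python3 - <<'E'
from h import *
d,im=snap("top","topA",(190,100,350,240),5)
d,im=snap("top","topB",(330,210,530,330),4)
d,im=snap("scene","scA",(230,280,410,480),3)
E
```

```text
(no output)
```

View pics/topA.png

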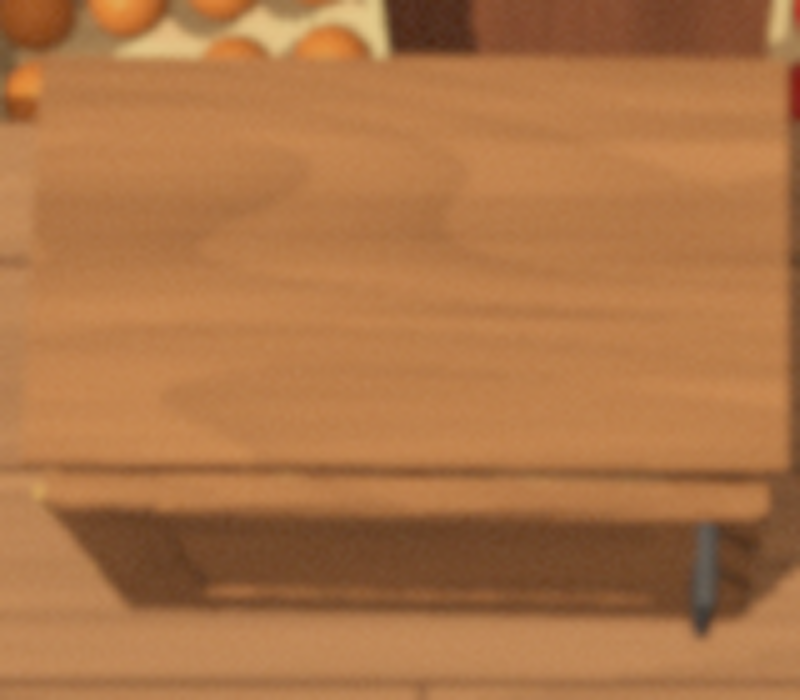

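View pics/topB.png

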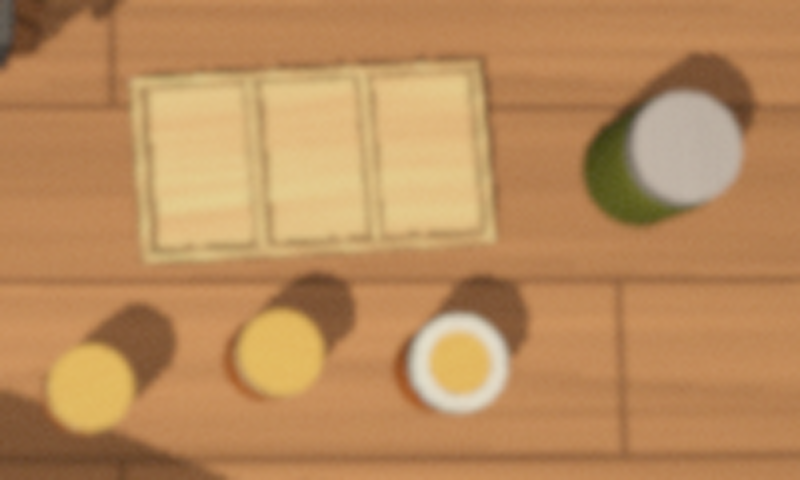

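View pics/scA.png

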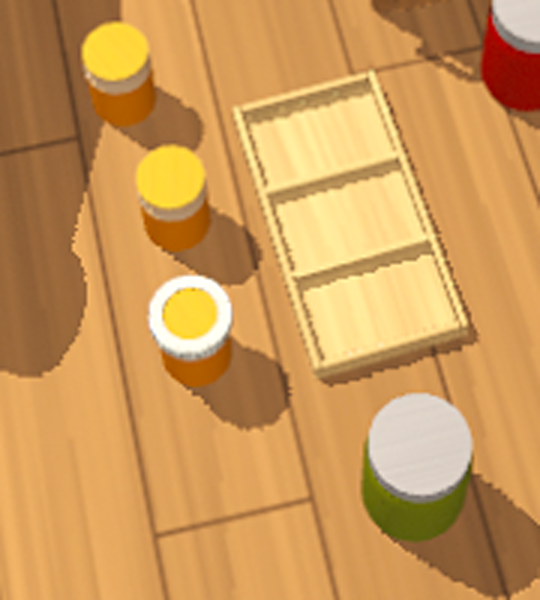

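```bash
python3 - <<'E'
from h import *
np.set_printoptions(precision=1,suppress=True)
d,im=snap("top"); ds,ims=snap("scene")
A=lambda u,v:(190+u/5,100+v/5)
for n,uv,z in [("cab FL",(22,465),278),("cab FR",(790,470),278),("cab BL",(38,57),278),("cab BR",(788,57),278),("hinge",(38,490),270),("door out L",(65,512),270),("door in L",(50,475),270),("door in R",(768,485),270),("door out R",(768,515),270),("handle top",(706,525),250),("handle bottom",(700,625),165)]:
    print(n,onz(d,A(*uv),z))
def blobs(im,lo,hi,roi):
    h=cv2.cvtColor(im,cv2.COLOR_BGR2HSV); m=cv2.inRange(h,lo,hi); k=np.zeros_like(m); k[roi[1]:roi[3],roi[0]:roi[2]]=1; m*=k
    n,l,st,c=cv2.connectedComponentsWithStats(m)
    return [(c[i].round(1),st[i,4]) for i in range(1,n) if st[i,4]>40]
t=blobs(im,(20,110,150),(32,255,255),(335,280,470,325)); s=blobs(ims,(22,180,180),(32,255,255),(240,280,320,410))
print(t,s)
B=lambda u,v:(330+u/4,210+v/4)
for c in [(91,388),(280,352),(459,363)]: print("lid top",onz(d,B(*c),88))
for c in [(270,297),(287.5,339),(293,385)]: print("scene",onz(ds,c,88))
print("tray",[onz(d,B(*c),24) for c in [(132,77),(483,58),(495,242),(145,262)]])
print("big",onz(d,B(687,148),125), onz(d,(375,173),125), "funnel",onz(d,(137,247),70))
E
```

```text
cab FL [695.  294.1 278. ]
cab FR [692.5 -82.  278. ]
cab BL [906.8 294.4 278. ]
cab BR [906.1 -83.4 278. ]
hinge [684.3 287.3 270. ]
door out L [673.2 273.6 270. ]
door in L [691.9 281.6 270. ]
door in R [686.9 -71.6 270. ]
door out R [671.8 -71.5 270. ]
handle top [671.2 -41.8 250. ]
handle bottom [637.  -41.5 165. ]
[(array([399.8, 297.6]), np.int32(301)), (array([444.4, 300.2]), np.int32(151)), (array([352.2, 306.5]), np.int32(310))] [(array([267.9, 296.7]), np.int32(315)), (array([286.4, 338.6]), np.int32(355)), (array([292.8, 384. ]), np.int32(221))]
lid top [ 427.4 -104.4   88. ]
lid top [ 451.3 -232.5   88. ]
lid top [ 443.4 -354.5   88. ]
scene [ 435.  -106.6   88. ]
scene [ 456.1 -235.8   88. ]
scene [ 445.4 -356.7   88. ]
tray [array([ 651.7, -140.5,   24. ]), array([ 666.1, -394.1,   24. ]), array([ 533. , -397.8,   24. ]), array([ 519.1, -148. ,   24. ])]
big [ 585.2 -507.3  125. ] [ 789.3 -166.5  125. ] funnel [592.7 492.3  70. ]
```

```bash
cat >> h.py <<'E'
np.set_printoptions(precision=2,suppress=True)
def Rt(s):
    from scipy.spatial.transform import Rotation as Ro
    return Ro.from_euler("xyz",s["tcp_rot"],degrees=True).as_matrix()
def plan(xyz,yaw):
    s=r.sense(); sh=Rt(s).T@(np.array(xyz,float)-s["tool_pos"])/1000
    t=-((yaw-s["tcp_rot"][2]+180)%360-180)
    j1=np.degrees(np.arctan2(xyz[1],xyz[0]))
    print("shift",sh.round(4),"turn",round(np.radians(t),4),"len mm",round(1000*np.linalg.norm(sh)),"j6 after",s["joint_pos"][5]+ (j1-s["joint_pos"][0])+t,"pos",s["tool_pos"],"yaw",s["tcp_rot"][2])
E
python3 -c "
from h import *
plan([560,-42,330],180)"
```

```text
shift [-0.52 -0.4  -0.1 ] turn -0.4407 len mm 666 j6 after -94.28904042456408 pos [255.95 542.61 231.18] yaw 154.74976610812166
```

```bash
python3 -m jog '[[0,0,-0.05,0,0.6],[-0.05,-0.04,-0.1,-0.1,0.6],[-0.52,-0.4,-0.1,-0.441,0.6],[-0.52,-0.4,-0.1,-0.441,0.6],[-0.52,-0.4,-0.1,-0.441,0.6],[-0.52,-0.4,-0.1,-0.441,0.6],[-0.52,-0.4,-0.1,-0.441,0.6],[-0.52,-0.4,-0.1,-0.441,0.6],[-0.52,-0.4,-0.1,-0.441,0.6],[-0.52,-0.4,-0.1,-0.441,0.6],[-0.52,-0.4,-0.1,-0.441,0.6],[-0.52,-0.4,-0.1,-0.441,0.6],[-0.52,-0.4,-0.1,-0.441,0.6],[-0.52,-0.4,-0.1,-0.441,0.6],[-0.52,-0.4,-0.1,-0.441,0.6],[-0.52,-0.4,-0.1,-0.441,0.6],[-0.52,-0.4,-0.1,-0.441,0.6],[-0.52,-0.4,-0.1,-0.441,0.6]]' 60; python3 -c "
from h import *
d,im=snap('wrist','w1'); print(d['R'],d['t'], -d['R'].T@d['t']); s=r.sense();print(s['time'],s['tool_pos'],s['tcp_rot'],s['ft_force'],s['finger_gap'])"
```

```text
time: 2.2
tool_pos: [555.3, -40.0, 331.4]
tcp_rot: [180.0, -0.0, -179.9]
ft_force: [0.1, 0.1, -0.1]
finger_gap: 51.3
[[-0.    1.    0.  ]
 [ 0.96  0.    0.29]
 [ 0.29  0.   -0.96]] [  39.95 -599.96  312.79] [481.82 -39.73 475.03]
2.25 [555.28 -39.81 331.44] [-180.      0.01 -179.9 ] [ 0.02 -0.27  0.23] 51.32437588272766
```

View pics/w1.png

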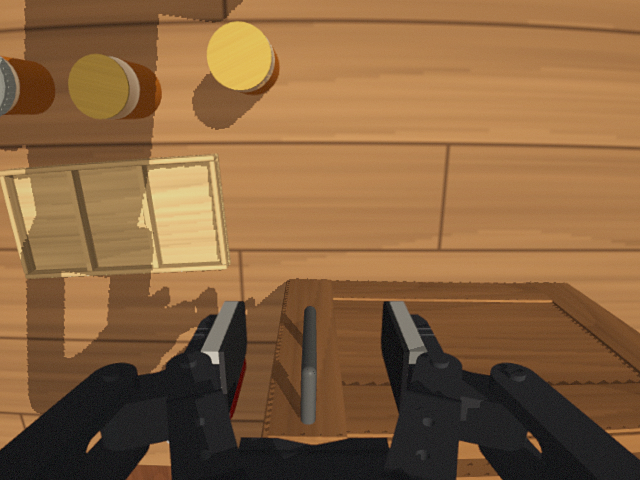

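Wrist view: handle bar at px from (310,310) (lower end) to about (309,370) (upper end), with its top standoff running to (308,420). The jars are at upper left.

```bash
python3 -c "
from h import *
d,im=snap('wrist'); s=r.sense()
print(onz(d,(308,372),250),onz(d,(310,311),165))
for x in (628,633,638):
  print(x,proj(d,[x,-42,250]),proj(d,[x,-42,165]))
print('jar1',onz(d,(240,57),88),'jar2',onz(d,(100,87),88))
c=im[290:440,270:350]; cv2.imwrite('pics/w1c.png',cv2.resize(c,None,fx=4,fy=4))
"
```

```text
[638.   -42.48 250.  ] [637.53 -41.79 165.  ]
628 [np.float64(308.71877659136413), np.float64(358.48435515638096)] [np.float64(309.7331589756833), np.float64(300.5589450187282)]
633 [np.float64(308.7322461946157), np.float64(365.28536633197666)] [np.float64(309.7374912725106), np.float64(306.062411311657)]
638 [np.float64(308.74574067683966), np.float64(371.99491919012075)] [np.float64(309.7418802176471), np.float64(311.51369964133727)]
jar1 [ 431.76 -103.63   88.  ] jar2 [ 454.79 -232.46   88.  ]
```

View pics/w1c.png

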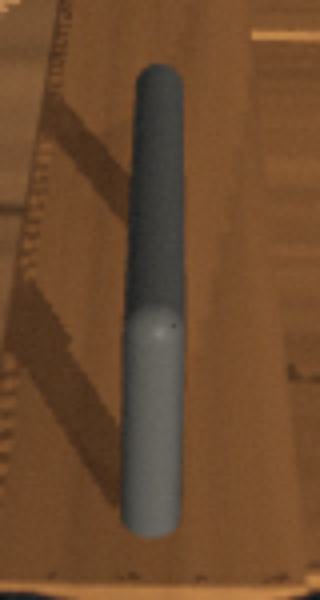

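```bash
python3 -c "
from h import *
plan([638,-42,209],180)"
```

```text
shift [-0.08 -0.    0.12] turn 0.0019 len mm 148 j6 after -93.76669258814734 pos [555.34 -39.74 331.53] yaw -179.8899380457509
```

```bash
sed -i 's/sh.round(4)/[round(float(v),4) for v in sh]/' h.py; python3 -m jog '[[-0.0415,-0.001,0,0,0.6],[-0.083,-0.002,0,0.002,0.6],[-0.083,-0.002,0,0.002,0.6],[-0.083,-0.002,0.03,0.002,0.6],[-0.083,-0.002,0.06,0.002,0.6],[-0.083,-0.002,0.09,0.002,0.6],[-0.083,-0.002,0.1225,0.002,0.6],[-0.083,-0.002,0.1225,0.002,0.6],[-0.083,-0.002,0.1225,0.002,0.6]]' 60; python3 -c "
from h import *
d,im=snap('wrist','w2'); s=r.sense();print(s['tool_pos'],s['ft_force'])"
```

```text
time: 3.2
tool_pos: [637.8, -40.9, 209.7]
tcp_rot: [180.0, -0.0, -180.0]
ft_force: [0.6, 0.6, 1.3]
finger_gap: 51.1
[638.88 -41.16 211.37] [ 0.   -0.58  0.7 ]
```

View pics/w2.png

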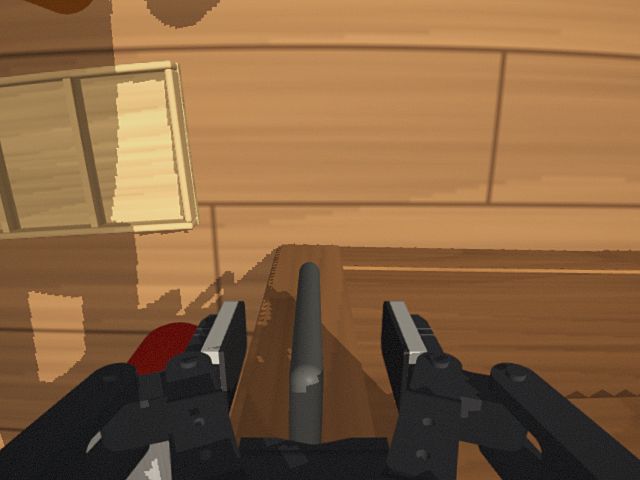

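```bash
python3 -m jog '[[0,-0.001,0.002,0,0.3],[0,-0.001,0.003,0,0],[0,-0.001,0.003,0,0],[0,-0.001,0.003,0,0],[0,-0.001,0.003,0,0],[0,-0.001,0.003,0,0]]' 25; python3 - <<'E'
from h import *
s=r.sense()
p=s["tool_pos"]; R=Rt(s); print(p,s["tcp_rot"],s["ft_force"],s["finger_gap"])
H=np.array([693.,288]); 
for a in range(0,101,5):
    t=np.radians(a); ex=np.array([np.cos(t),-np.sin(t)]); ey=np.array([np.sin(t),np.cos(t)])
    q=H+ex*-55+ey*-330
    w=np.array([q[0]-638,q[1]+42,0]); sh=R.T@w/1000
    print(a,q.round(0),sh.round(4)[:2],round(t,3))
E
```

```text
time: 3.85
tool_pos: [639.5, -43.1, 209.9]
tcp_rot: [-179.9, 0.3, -180.0]
ft_force: [-0.4, -4.1, 5.8]
finger_gap: 9.3
[639.54 -43.06 209.94] [-179.9     0.27 -180.  ] [-0.42 -4.09  5.77] 9.329324703386902
0 [638. -42.] [0. 0.] 0.0
5 [609. -36.] [0.03 0.01] 0.087
10 [582. -27.] [0.06 0.01] 0.175
15 [554. -17.] [0.08 0.03] 0.262
20 [528.  -3.] [0.11 0.04] 0.349
25 [504.  12.] [0.13 0.05] 0.436
30 [480.  30.] [0.16 0.07] 0.524
35 [459.  49.] [0.18 0.09] 0.611
40 [439.  71.] [0.2  0.11] 0.698
45 [421.  94.] [0.22 0.14] 0.785
50 [405. 118.] [0.23 0.16] 0.873
55 [391. 144.] [0.25 0.19] 0.96
60 [380. 171.] [0.26 0.21] 1.047
65 [371. 198.] [0.27 0.24] 1.134
70 [364. 227.] [0.27 0.27] 1.222
75 [360. 256.] [0.28 0.3 ] 1.309
80 [358. 285.] [0.28 0.33] 1.396
85 [359. 314.] [0.28 0.36] 1.484
90 [363. 343.] [0.28 0.39] 1.571
95 [369. 372.] [0.27 0.41] 1.658
100 [378. 399.] [0.26 0.44] 1.745
```

```bash
python3 -m jog '[[0.015,0.003,0,0.044,0],[0.029,0.006,0,0.087,0],[0.056,0.015,0,0.175,0],[0.084,0.025,0,0.262,0],[0.110,0.039,0,0.349,0],[0.134,0.054,0,0.436,0],[0.158,0.072,0,0.524,0],[0.179,0.091,0,0.611,0],[0.199,0.113,0,0.698,0],[0.199,0.113,0,0.698,0],[0.199,0.113,0,0.698,0]]'; python3 - <<'E'
from h import *
s=r.sense()
p=s["tool_pos"]; R=Rt(s); print(p,s["tcp_rot"],s["ft_force"],s["finger_gap"])
H=np.array([693.,288]); 
for a in range(40,101,5):
    t=np.radians(a); ex=np.array([np.cos(t),-np.sin(t)]); ey=np.array([np.sin(t),np.cos(t)])
    q=H+ex*-55+ey*-330
    sh=R.T@np.array([q[0]-p[0],q[1]-p[1],0])
    print(a,q.round(0),[round(float(v)/1000,4) for v in sh],round(t-np.radians(40),3))
d,im=snap('top','t2')
E
```

```text
time: 4.95
tool_pos: [441.2, 71.5, 209.9]
tcp_rot: [179.7, 0.4, 140.1]
ft_force: [4.5, 5.0, 2.4]
finger_gap: 9.1
[441.15  71.5  209.94] [179.69   0.37 140.1 ] [4.54 4.97 2.36] 9.127651786689636
40 [439.  71.] [0.0012, -0.0023, -0.0] 0.0
45 [421.  94.] [0.0298, 0.0038, -0.0002] 0.087
50 [405. 118.] [0.0577, 0.0124, -0.0003] 0.175
55 [391. 144.] [0.0847, 0.0234, -0.0004] 0.262
60 [380. 171.] [0.1107, 0.0366, -0.0005] 0.349
65 [371. 198.] [0.1354, 0.0521, -0.0006] 0.436
70 [364. 227.] [0.1587, 0.0697, -0.0006] 0.524
75 [360. 256.] [0.1804, 0.0893, -0.0007] 0.611
80 [358. 285.] [0.2003, 0.1107, -0.0007] 0.698
85 [359. 314.] [0.2182, 0.1337, -0.0007] 0.785
90 [363. 343.] [0.2341, 0.1582, -0.0006] 0.873
95 [369. 372.] [0.2478, 0.184, -0.0006] 0.96
100 [378. 399.] [0.2591, 0.2108, -0.0005] 1.047
```

View pics/t2.png

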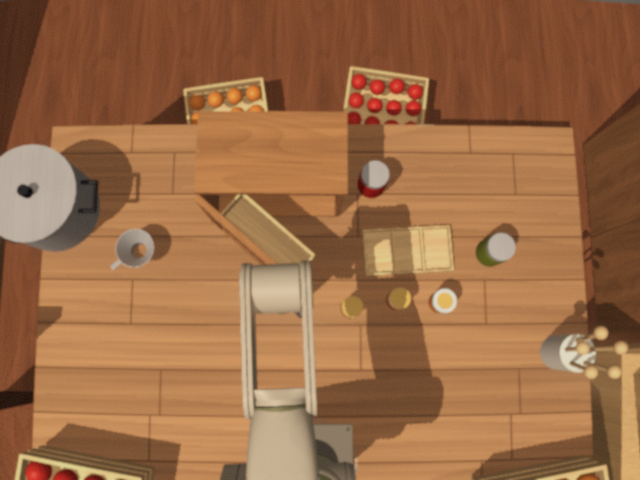

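The door is about 40° open (door from px 195,195 to 270,262), with the rack on its inner side and low forces. I'll carry on to 95°.

```bash
python3 -m jog '[[0.015,0.002,0,0.044,0],[0.030,0.004,0,0.087,0],[0.058,0.0125,0,0.175,0],[0.085,0.0235,0,0.262,0],[0.111,0.0365,0,0.349,0],[0.1355,0.052,0,0.436,0],[0.159,0.070,0,0.524,0],[0.1805,0.0895,0,0.611,0],[0.2005,0.111,0,0.698,0],[0.218,0.134,0,0.785,0],[0.234,0.158,0,0.873,0],[0.248,0.184,0,0.96,0],[0.248,0.184,0,0.96,0],[0.248,0.184,0,0.96,0]]'; python3 -m jog '[[0,0,0,0,0.5],[0,0,0,0,0.5],[0,0,0,0,0.5],[0,0,-0.05,0,0.5],[0,0,-0.1,0,0.5],[0,0,-0.14,0,0.5],[0,0,-0.14,0,0.5]]'; python3 -c "
from h import *
plan([430,-103,330],180)
snap('top','t3')"
```

```text
time: 6.4
tool_pos: [374.2, 370.7, 210.0]
tcp_rot: [179.0, 0.0, 85.0]
ft_force: [25.3, -6.5, -5.7]
finger_gap: 9.2
time: 7.1
tool_pos: [373.0, 372.6, 357.8]
tcp_rot: [178.6, -0.5, 85.0]
ft_force: [0.3, 0.2, 1.7]
finger_gap: 42.7
shift [-0.4691, 0.0976, 0.0263] turn -1.6581 len mm 480 j6 after -103.57609810180992 pos [372.97 372.63 357.8 ] yaw 85.00008507859025
```

View pics/t3.png

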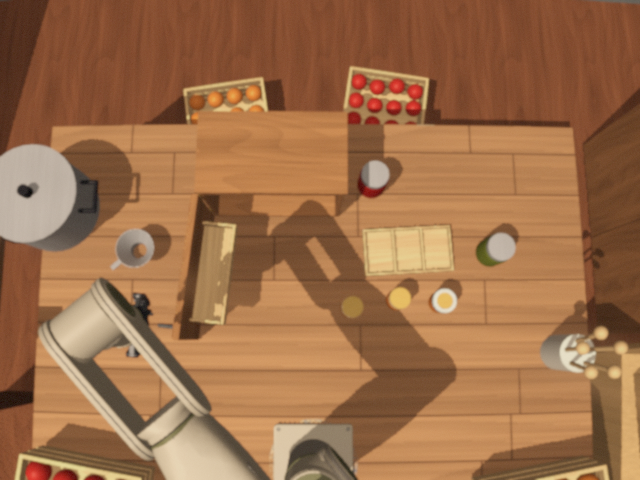

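```bash
python3 -c "
from h import *
plan([445,-300,300],93.2)"
```

```text
shift [-0.6635, 0.1297, 0.0535] turn -0.1431 len mm 678 j6 after -37.292107311320045 pos [372.43 372.13 354.21] yaw 84.99932047848066
```

```bash
python3 -m jog '[[-0.03,0.006,0,0,0.95],[-0.6635,0.1297,0.02,-0.143,0.95],[-0.6635,0.1297,0.02,-0.143,0.95],[-0.6635,0.1297,0.02,-0.143,0.95],[-0.6635,0.1297,0.02,-0.143,0.95],[-0.6635,0.1297,0.02,-0.143,0.95],[-0.6635,0.1297,0.02,-0.143,0.95],[-0.6635,0.1297,0.02,-0.143,0.95],[-0.6635,0.1297,0.02,-0.143,0.95],[-0.6635,0.1297,0.0535,-0.143,0.95],[-0.6635,0.1297,0.0535,-0.143,0.95],[-0.6635,0.1297,0.0535,-0.143,0.95],[-0.6635,0.1297,0.0535,-0.143,0.95],[-0.6635,0.1297,0.0535,-0.143,0.95],[-0.6635,0.1297,0.0535,-0.143,0.95],[-0.6635,0.1297,0.0535,-0.143,0.95],[-0.6635,0.1297,0.0535,-0.143,0.95],[-0.6635,0.1297,0.0535,-0.143,0.95]]'; python3 -c "
from h import *
snap('wrist','w4'); s=r.sense(); print(s['tool_pos'],s['tcp_rot'])"
```

```text
time: 8.95
tool_pos: [445.2, -298.6, 300.5]
tcp_rot: [178.7, -0.1, 93.3]
ft_force: [0.1, 0.6, -0.7]
finger_gap: 81.2
[ 445.36 -298.69  300.7 ] [178.65  -0.09  93.3 ]
```

View pics/w4.png

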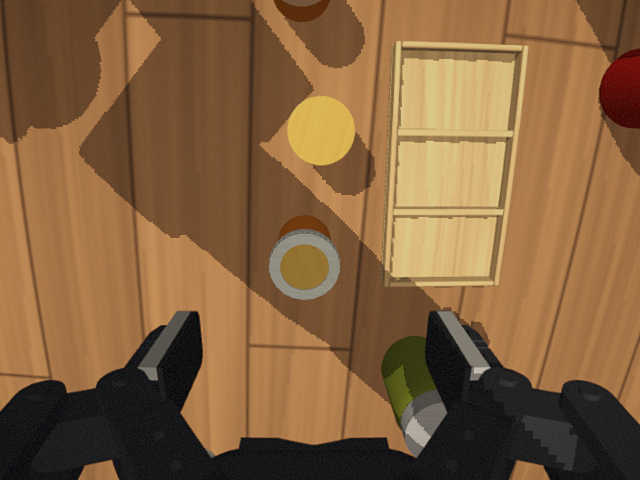

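Wrist view: banded jar ring centre at px (304.5,264.5), lid of the middle jar at (321,131), tray corners (397,43), (527,46), (497,284), (386,287).

```bash
python3 -c "
from h import *
d,im=snap('wrist')
h=cv2.cvtColor(im,cv2.COLOR_BGR2HSV); m=cv2.inRange(h,(0,0,110),(179,75,255)); k=np.zeros_like(m);k[215:310,260:350]=1; m*=k
c=max(cv2.findContours(m,cv2.RETR_EXTERNAL,cv2.CHAIN_APPROX_NONE)[0],key=cv2.contourArea); (e,ax,a)=cv2.fitEllipse(cv2.convexHull(c)); print('ell',e,ax)
print('band',onz(d,(304.5,264.5),90),'L/R',onz(d,(269,265),90),onz(d,(340,265),90))
print('jar2',onz(d,(321,131),88))
T=[onz(d,p,24) for p in [(397,43),(527,46),(497,284),(386,287)]]; print(T,np.mean(T,0))
dt,i=snap('top'); print('band top',onz(dt,(330+459/4,210+363/4),90))
"
```

```text
ell (303.8992614746094, 264.59423828125) (68.59538269042969, 71.4161376953125)
band [ 446.82 -353.52   90.  ] L/R [ 414.49 -355.62   90.  ] [ 479.31 -352.42   90.  ]
jar2 [ 454.52 -234.65   88.  ]
[array([ 524.39, -150.2 ,   24.  ]), array([ 652.94, -141.68,   24.  ]), array([ 666.75, -390.77,   24.  ]), array([ 540.03, -399.8 ,   24.  ])] [ 596.03 -270.61   24.  ]
band top [ 443.29 -354.08   90.  ]
```

```bash
python3 -c "
from h import *
plan([446.5,-354,110],93.5)
plan([446.5,-354,68],93.5)"
```

```text
shift [-0.0552, -0.0065, 0.1906] turn -0.0038 len mm 199 j6 after -41.84324978339049 pos [ 445.34 -299.02  300.76] yaw 93.28204989089299
shift [-0.0553, -0.0075, 0.2326] turn -0.0038 len mm 239 j6 after -41.84324978339049 pos [ 445.34 -299.02  300.76] yaw 93.28204989089299
```

```bash
python3 -m jog '[[-0.028,-0.003,0.04,0,1],[-0.055,-0.006,0.08,0,1],[-0.055,-0.006,0.12,0,1],[-0.055,-0.006,0.16,0,1],[-0.055,-0.0065,0.19,-0.004,1],[-0.055,-0.007,0.215,-0.004,1],[-0.055,-0.0075,0.2325,-0.004,1],[-0.055,-0.0075,0.2325,-0.004,1],[-0.055,-0.0075,0.2325,-0.004,1]]' 30; python3 -c "
from h import *
snap('wrist','w5'); s=r.sense(); print(s['tool_pos'],s['ft_force'])
snap('scene','s5',(220,270,400,450),3)"
```

```text
time: 10.0
tool_pos: [446.7, -353.5, 68.7]
tcp_rot: [178.6, -0.1, 93.5]
ft_force: [0.4, 0.2, -0.4]
finger_gap: 85.4
[ 447.26 -354.09   69.61] [ 0.68 -0.05 -0.71]
```

View pics/w5.png

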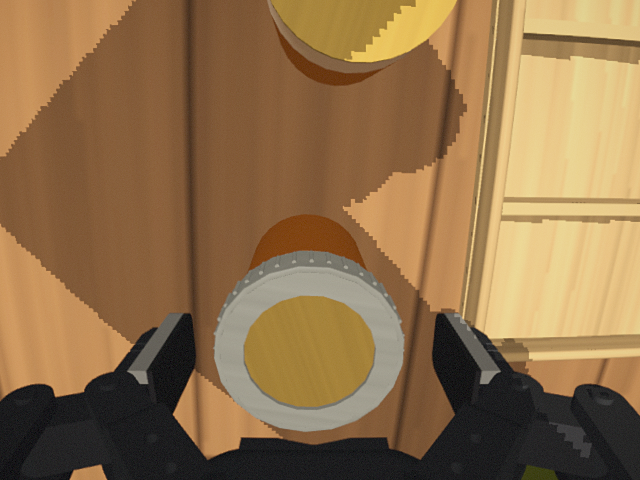

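View pics/s5.png

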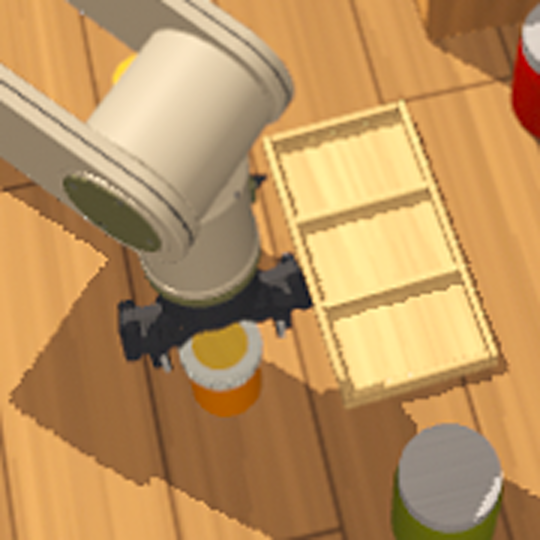

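```bash
python3 -c "
from h import *
d,im=snap('wrist'); print(onz(d,(309.5,348),90))"; python3 -m jog '[[0,0,0,0,0.75],[0,0,0,0,0.5],[0,0,0,0,0.5],[0,0,0,0,0.5],[0,0,0,0,0.5],[0,0,0,0,0.5]]' 30;  python3 -c "
from h import *
snap('wrist','w6')"
```

```text
[ 447.15 -355.23   90.  ]
time: 10.75
tool_pos: [448.3, -355.5, 72.1]
tcp_rot: [178.4, 0.2, 93.5]
ft_force: [-1.8, 0.5, 7.8]
finger_gap: 63.6
```

View pics/w6.png

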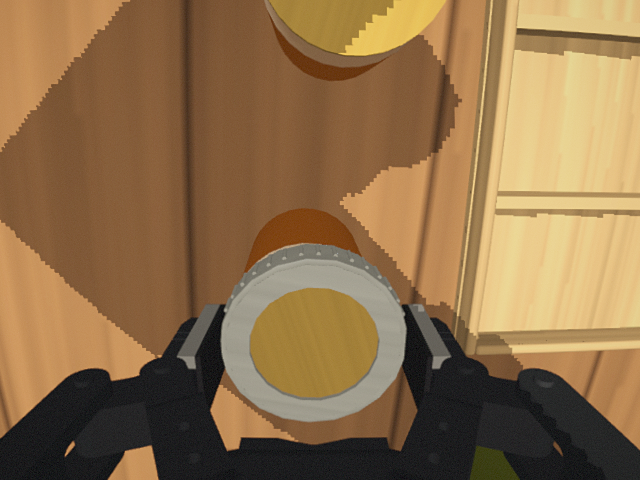

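```bash
python3 -m jog '[[0,0,-0.01,0,0.5],[0,0,-0.02,0,0.5],[0,0,-0.035,0,0.5],[0,0,-0.055,0,0.5],[0,0,-0.08,0,0.5],[0,0,-0.08,0,0.5],[0,0,-0.08,0,0.5]]' 30;  python3 -c "
from h import *
snap('wrist','w7'); snap('scene','s7',(220,270,400,450),3);print(r.sense()['finger_gap'])"
```

```text
time: 11.5
tool_pos: [446.7, -356.0, 153.7]
tcp_rot: [178.3, 0.3, 93.5]
ft_force: [0.5, -0.6, -0.3]
finger_gap: 63.0
63.229573705281375
```

View pics/w7.png

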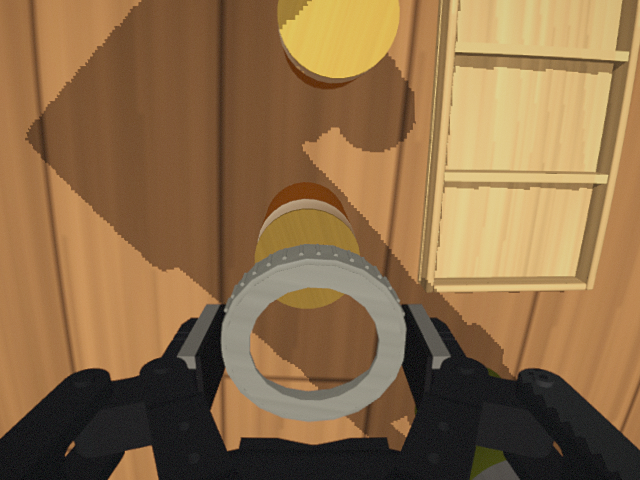

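View pics/s7.png

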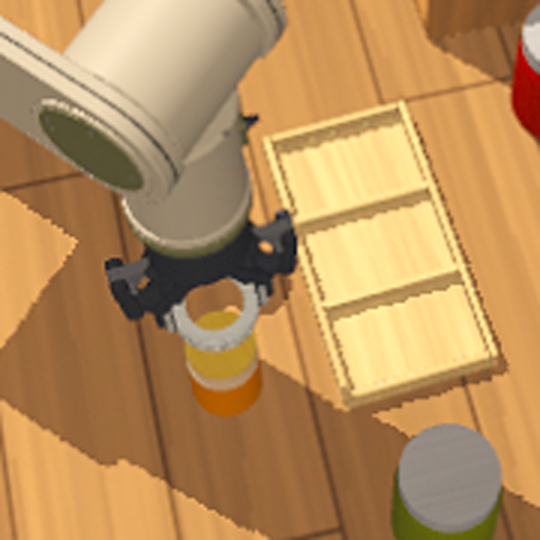

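Band is held (gap 63 mm), jar left bare below. In this view the tray's middle compartment lies between partition edges (455,57)–(627,60) and (444,172)–(607,174).

```bash
python3 -c "
from h import *
d,im=snap('wrist')
P=[onz(d,p,21) for p in [(455,57),(627,60),(607,174),(445,172)]]; print(P,np.mean(P,0))
plan([595,-270,140],93.5)"
```

```text
[array([ 532.75, -237.68,   21.  ]), array([ 650.65, -227.25,   21.  ]), array([ 654.37, -303.11,   21.  ]), array([ 536.63, -310.18,   21.  ])] [ 593.6  -269.56   21.  ]
shift [0.0755, 0.154, 0.0148] turn 0.0005 len mm 172 j6 after -28.130361337500222 pos [ 445.56 -354.84  150.96] yaw 93.52623998791239
```

```bash
python3 -m jog '[[0.012,0.025,0,0,0.5],[0.028,0.058,0,0,0.5],[0.045,0.092,0,0,0.5],[0.061,0.125,0,0,0.5],[0.072,0.148,0,0,0.5],[0.0755,0.154,0.015,0,0.5],[0.0755,0.154,0.015,0,0.5],[0.0755,0.154,0.015,0,0.5]]' 30;  python3 -c "
from h import *
snap('wrist','w8');print(r.sense()['finger_gap']);plan([594.5,-269,45],93.5);plan([594.5,-269,7],93.5)"
```

```text
time: 12.45
tool_pos: [593.2, -269.9, 137.7]
tcp_rot: [178.7, 0.0, 93.5]
ft_force: [-0.5, -0.0, -0.4]
finger_gap: 63.1
63.30606104973795
shift [0.0015, -0.0011, 0.0937] turn -0.0004 len mm 94 j6 after -27.990801628763286 pos [ 593.45 -270.46  138.69] yaw 93.47557694467133
shift [0.0015, -0.002, 0.1317] turn -0.0004 len mm 132 j6 after -27.990801628763286 pos [ 593.45 -270.46  138.69] yaw 93.47557694467133
```

View pics/w8.png

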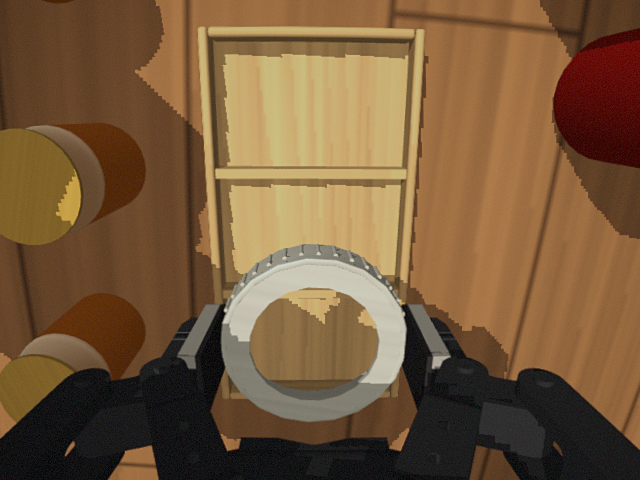

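```bash
python3 -m jog '[[0.001,0,0.03,0,0.5],[0.0015,-0.001,0.06,0,0.5],[0.0015,-0.001,0.09,0,0.5],[0.0015,-0.0015,0.105,0,0.5],[0.0015,-0.0015,0.115,0,0.5],[0.0015,-0.0015,0.115,0,0.5]]' 30;  python3 -c "
from h import *
snap('wrist','w9');snap('scene','s9',(280,280,420,420),4);plan([594.5,-269,6],93.5)"
```

```text
time: 13.1
tool_pos: [593.8, -269.2, 22.9]
tcp_rot: [178.7, 0.0, 93.4]
ft_force: [-0.6, -0.7, 0.1]
finger_gap: 63.2
shift [0.0008, -0.0013, 0.0192] turn -0.0008 len mm 19 j6 after -28.137421794644478 pos [ 595.36 -269.74   25.19] yaw 93.45637493481306
```

View pics/w9.png

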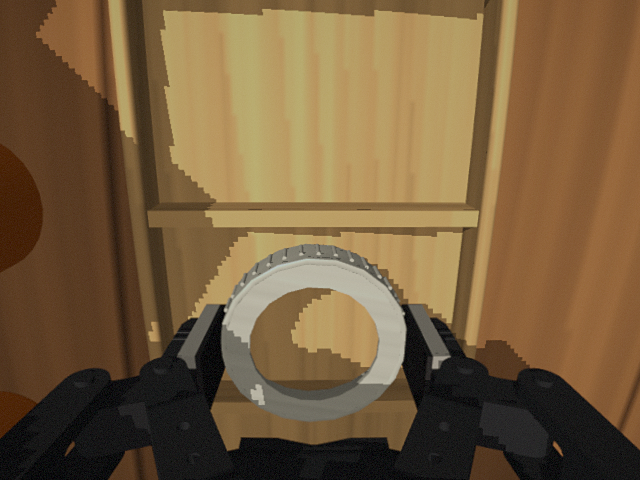

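View pics/s9.png

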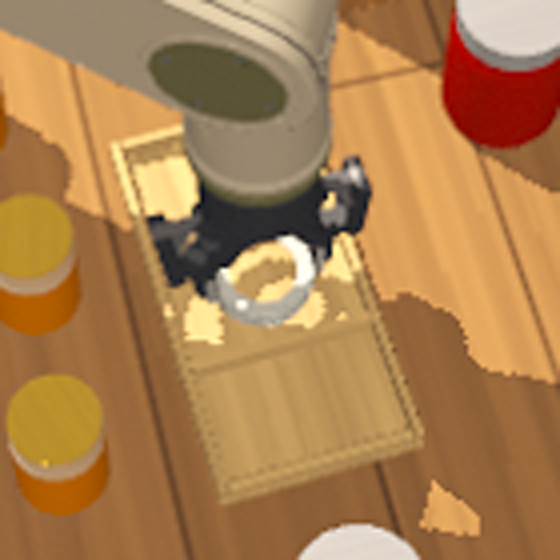

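```bash
python3 -m jog '[[0,0,0.007,0,0.5],[0,0,0.013,0,0.5],[0,0,0.017,0,0.5],[0,0,0.019,0,0.5],[0,0,0.019,0,0.5]]' 30;  python3 -c "
from h import *
snap('wrist','w10'); s=r.sense(); print(s['tool_pos'],s['ft_force'],s['finger_gap'])"
```

```text
time: 13.7
tool_pos: [595.5, -269.4, 5.5]
tcp_rot: [178.6, 0.1, 93.5]
ft_force: [0.5, -0.7, 0.2]
finger_gap: 63.1
[ 595.66 -269.56    5.86] [ 0.07  0.03 -0.35] 62.81879665364935
```

View pics/w10.png

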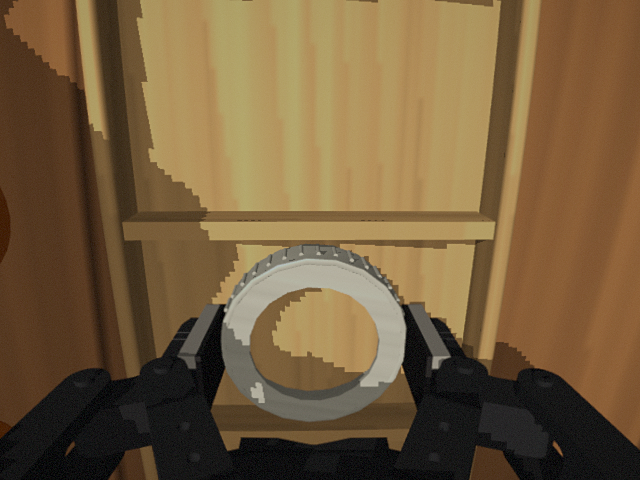

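```bash
python3 -c "
from h import *
d,im=snap('wrist')
for z,rows in ((21,(211,220,240,403,432)),(6,(240,403))):
  for v in rows: print(z,v,onz(d,(320,v),z))
for z in (7,8,23): print('ring far edge',onz(d,(313,262),z+0), 'near', onz(d,(313,420),z))
"
```

```text
21 211 [ 596.04 -223.48   21.  ]
21 220 [ 596.23 -226.43   21.  ]
21 240 [ 596.67 -233.12   21.  ]
21 403 [ 600.89 -296.91   21.  ]
21 432 [ 601.8  -310.59   21.  ]
6 240 [ 597.58 -237.63    6.  ]
6 403 [ 602.29 -308.87    6.  ]
ring far edge [ 595.5  -245.88    7.  ] near [ 599.81 -316.96    7.  ]
ring far edge [ 595.46 -245.52    8.  ] near [ 599.74 -316.1     8.  ]
ring far edge [ 594.76 -240.11   23.  ] near [ 598.59 -303.2    23.  ]
```

```bash
python3 -m jog '[[0,0,0.0015,0,0.5],[0,0,0.003,0,0.5],[0,0,0.003,0,0.5]]' 30; python3 -m jog '[[0,0,0,0,0.85],[0,0,0,0,0.95],[0,0,0,0,0.95],[0,0,-0.01,0,0.95],[0,0,-0.04,0,0.95],[0,0,-0.08,0,0.95],[0,0,-0.12,0,0.95],[0,0,-0.17,0,0.95],[0,0,-0.22,0,0.95],[0,0,-0.27,0,0.95],[0,0,-0.27,0,0.95]]';  python3 -c "
from h import *
snap('wrist','w11'); s=r.sense(); print(s['tool_pos'],s['tcp_rot'],s['ft_force'],s['finger_gap'])"
```

```text
time: 14.1
tool_pos: [596.4, -269.9, 4.3]
tcp_rot: [178.5, 0.1, 93.5]
ft_force: [-3.1, 0.8, 5.8]
finger_gap: 63.4
time: 15.2
tool_pos: [592.4, -271.5, 285.9]
tcp_rot: [177.7, 0.6, 93.5]
ft_force: [0.0, 0.1, 0.3]
finger_gap: 81.0
[ 591.43 -270.9   281.34] [177.97   0.48  93.46] [-0.42 -0.04  0.42] 81.03771957305729
```

View pics/w11.png

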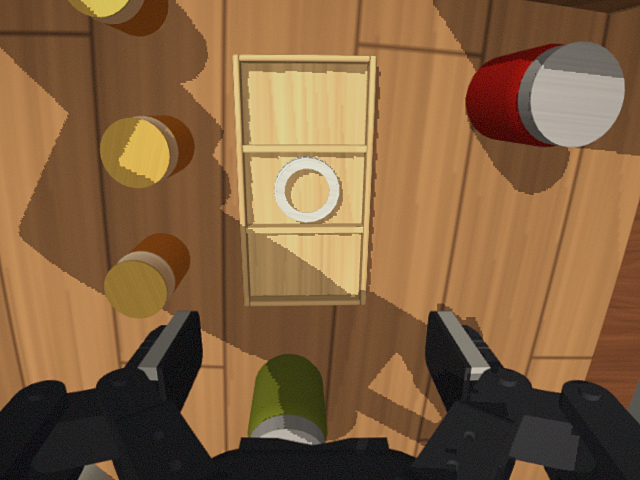

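Band lies flat in the middle compartment (ring centre px 307,190). Now I'll measure the open door and rack.

```bash
python3 -c "
from h import *
snap('top','t12',(160,170,260,350),4); snap('scene','s12',(200,80,360,300),4)
s=r.sense(); print(s['tool_pos'],s['tcp_rot'],Rt(s)[:,2])"
```

```text
[ 589.28 -269.7   274.68] [178.45   0.17  93.46] [ 0.03 -0.   -1.  ]
```

View pics/t12.png

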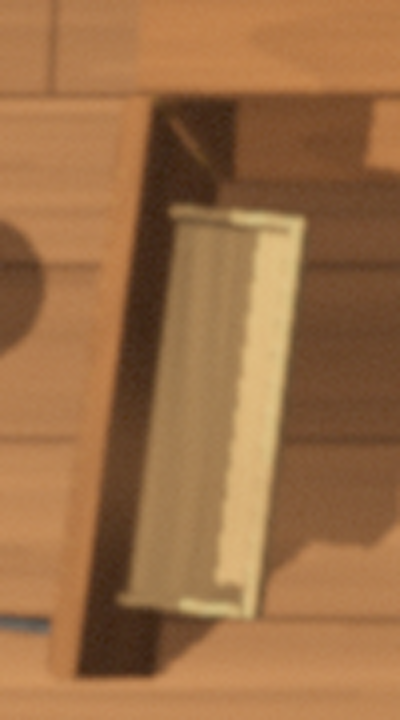

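View pics/s12.png

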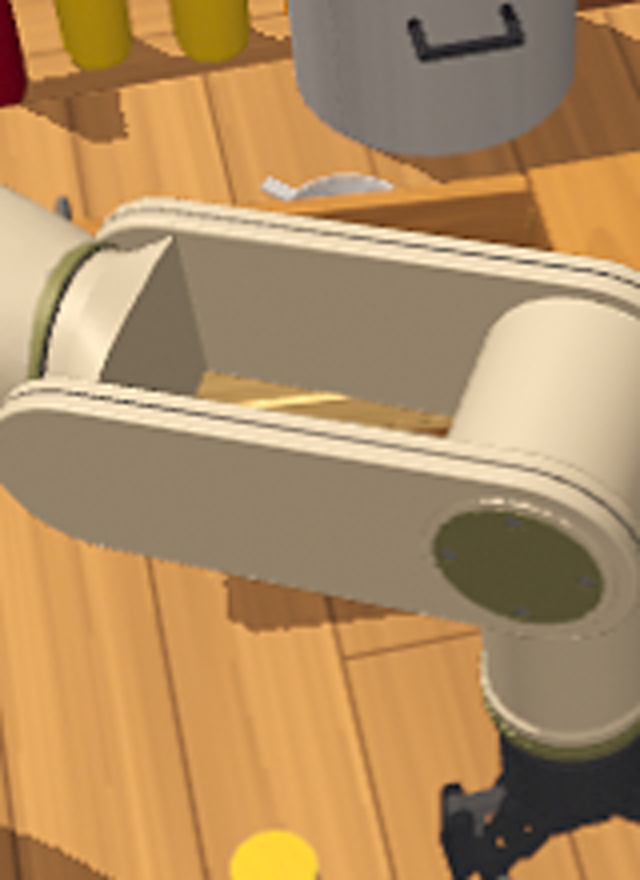

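```bash
python3 -c "
from h import *
d,im=snap('top')
f=lambda u,v,z:onz(d,(160+u/4,170+v/4),z)
a,b=f(153,105,270),f(77,675,270); print('door',a,b,np.degrees(np.arctan2(b[1]-a[1],a[0]-b[0])))
a2,b2=f(305,217,169),f(255,617,169); print('rail',a2,b2,np.degrees(np.arctan2(b2[1]-a2[1],a2[0]-b2[0])),np.linalg.norm(a2-b2))
c2,e2=f(172,207,169),f(120,602,169); print('walls at door',c2,e2, 'mid',(c2+e2)/2, 'rail mid',(a2+b2)/2)
H=np.array([693,288.])
for th in (94,95,96):
  t=np.radians(th);print(th,H+40*np.array([np.cos(t),-np.sin(t)])-180*np.array([np.sin(t),np.cos(t)]))
"
```

```text
door [688.74 285.86 270.  ] [341.77 321.24 270.  ] 5.821180393447484
rail [637.99 203.17 169.  ] [378.94 230.12 169.  ] 5.939429657048575 260.4498367310064
walls at door [644.65 290.66 169.  ] [387.93 316.97 169.  ] mid [516.29 303.82 169.  ] rail mid [508.47 216.65 169.  ]
94 [510.65 260.65]
95 [510.2  263.84]
96 [509.8  267.03]
```

```bash
python3 -c "
from h import *
plan([512,305,320],84.1)"
```

```text
shift [0.5779, -0.0407, -0.0489] turn 0.1634 len mm 581 j6 after 36.70059280130954 pos [ 588.72 -269.37  272.99] yaw 93.46466836601932
```

```bash
python3 -m jog '[[0.02,0,-0.05,0,0.75],[0.578,-0.041,-0.05,0.163,0.75],[0.578,-0.041,-0.05,0.163,0.75],[0.578,-0.041,-0.05,0.163,0.75],[0.578,-0.041,-0.05,0.163,0.75],[0.578,-0.041,-0.05,0.163,0.75],[0.578,-0.041,-0.05,0.163,0.75],[0.578,-0.041,-0.05,0.163,0.75],[0.578,-0.041,-0.05,0.163,0.75],[0.578,-0.041,-0.05,0.163,0.75],[0.578,-0.041,-0.05,0.163,0.75],[0.578,-0.041,-0.05,0.163,0.75],[0.578,-0.041,-0.05,0.163,0.75],[0.578,-0.041,-0.05,0.163,0.75],[0.578,-0.041,-0.05,0.163,0.75],[0.578,-0.041,-0.05,0.163,0.75]]';  python3 -c "
from h import *
snap('wrist','w13'); s=r.sense(); print(s['tool_pos'],s['tcp_rot'],s['finger_gap'])"
```

```text
time: 17.0
tool_pos: [511.9, 303.4, 320.4]
tcp_rot: [178.6, -0.1, 84.0]
ft_force: [0.8, -0.1, 0.4]
finger_gap: 64.1
[512.1  303.41 320.78] [178.61  -0.11  84.  ] 64.11942420366663
```

View pics/w13.png

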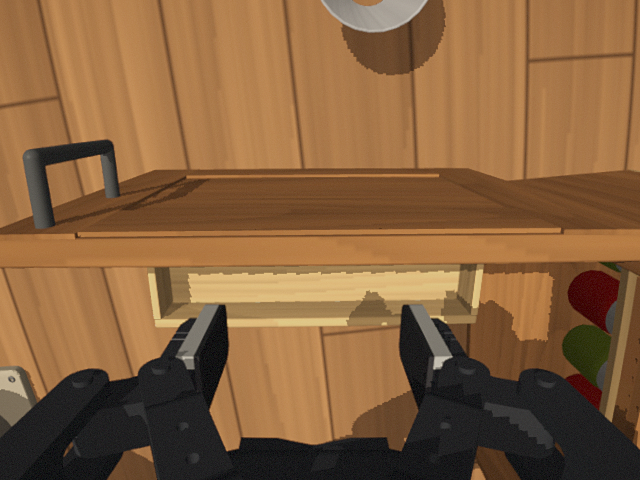

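Rack rail is visible at px (157,326)–(477,321); door top edge inside at row ≈265.

```bash
python3 -c "
from h import *
d,im=snap('wrist')
a,b=onz(d,(477,321),169),onz(d,(156,327),169)
print('rail',a,b,np.linalg.norm(a-b),np.degrees(np.arctan2(b[1]-a[1],a[0]-b[0])))
a,b=onz(d,(540,263.5),270),onz(d,(60,267),270); print('door in top',a,b,np.degrees(np.arctan2(b[1]-a[1],a[0]-b[0])))
cv2.imwrite('pics/w13c.png',cv2.resize(im[225:340,130:500],None,fx=2,fy=4))
"
```

```text
rail [641.32 205.9  169.  ] [382.5  231.03 169.  ] 260.0365629532591 5.5439054707037325
door in top [632.35 293.98 270.  ] [386.6  319.92 270.  ] 6.0258482400596085
```

View pics/w13c.png

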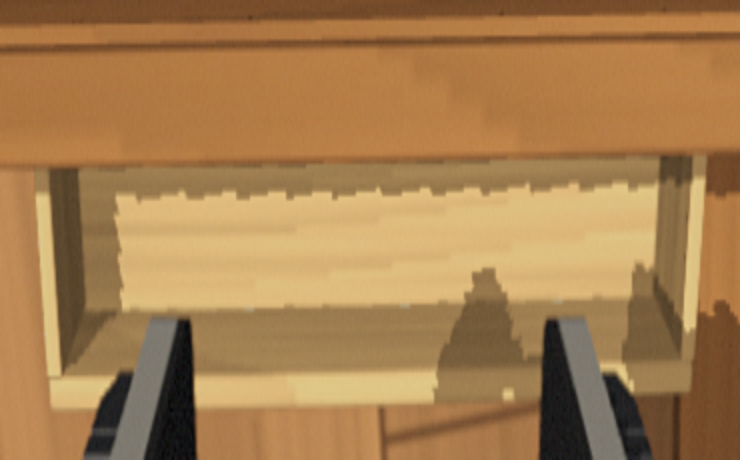

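```bash
python3 -c "
from h import *
plan([431,-55,280],84.1)"
```

```text
shift [-0.3651, -0.0442, 0.0391] turn -0.0017 len mm 370 j6 after -1.4343555688577965 pos [512.14 303.53 321.  ] yaw 84.00267348608708
```

```bash
python3 -m jog '[[-0.365,-0.044,0,0,0.95],[-0.365,-0.044,0,0,0.95],[-0.365,-0.044,0,0,0.95],[-0.365,-0.044,0,0,0.95],[-0.365,-0.044,0,0,0.95],[-0.365,-0.044,0,0,0.95],[-0.365,-0.044,0.039,0,0.95],[-0.365,-0.044,0.039,0,0.95],[-0.365,-0.044,0.039,0,0.95],[-0.365,-0.044,0.039,0,0.95],[-0.365,-0.044,0.039,0,0.95],[-0.365,-0.044,0.039,0,0.95]]';  python3 -c "
from h import *
d,im=snap('wrist','w14')
h=cv2.cvtColor(im,cv2.COLOR_BGR2HSV); m=cv2.inRange(h,(18,130,80),(33,255,255)); m=cv2.morphologyEx(m,cv2.MORPH_OPEN,np.ones((5,5)))
for c in cv2.findContours(m,cv2.RETR_EXTERNAL,cv2.CHAIN_APPROX_NONE)[0]:
  if cv2.contourArea(c)>1500:
    e=cv2.fitEllipse(cv2.convexHull(c)); print(e, onz(d,e[0],88))
"
```

```text
time: 18.3
tool_pos: [431.8, -54.2, 281.0]
tcp_rot: [178.5, -0.1, 84.1]
ft_force: [-0.7, 0.3, 0.4]
finger_gap: 81.1
((348.80242919921875, 388.1741638183594), (49.71540451049805, 58.31625747680664), 80.64929962158203) [ 454.17 -233.54   88.  ]
((310.9603576660156, 266.5489196777344), (61.91081619262695, 65.3236083984375), 87.89013671875) [ 430.89 -104.3    88.  ]
```

View pics/w14.png

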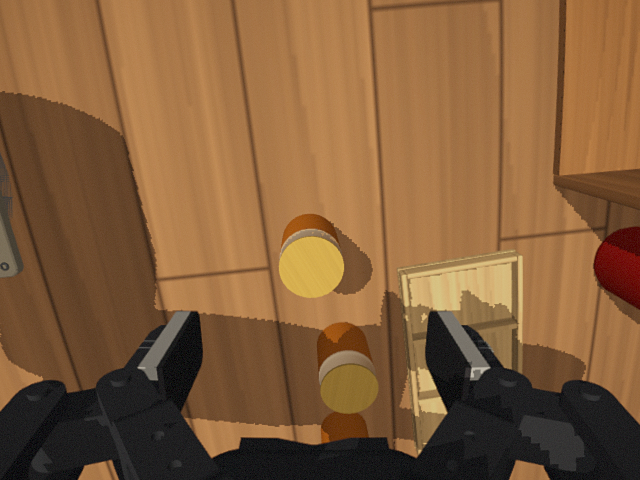

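Jar1's lid centre is at px (311,266.5), giving (431,-104), in agreement with the earlier estimate.

```bash
python3 -c "
from h import *
plan([431,-104.3,110],84.1);plan([431,-104.3,34],84.1)"
```

```text
shift [-0.0503, 0.0, 0.1709] turn -0.0002 len mm 178 j6 after -7.678828874951009 pos [431.75 -54.14 280.91] yaw 84.08804102719033
shift [-0.0505, -0.002, 0.2468] turn -0.0002 len mm 252 j6 after -7.678828874951009 pos [431.75 -54.14 280.91] yaw 84.08804102719033
```

```bash
python3 -m jog '[[-0.025,0,0.03,0,1],[-0.05,0,0.07,0,1],[-0.0505,0,0.11,0,1],[-0.0505,0,0.15,0,1],[-0.0505,-0.001,0.185,0,1],[-0.0505,-0.0015,0.215,0,1],[-0.0505,-0.002,0.235,0,1],[-0.0505,-0.002,0.247,0,1],[-0.0505,-0.002,0.247,0,1],[-0.0505,-0.002,0.247,0,1]]' 40;  python3 -c "
from h import *
d,im=snap('wrist','w15'); s=r.sense(); print(s['ft_force'],s['tool_pos'])"
```

```text
time: 19.35
tool_pos: [431.8, -104.2, 34.8]
tcp_rot: [178.5, -0.1, 84.1]
ft_force: [1.0, -0.6, -0.2]
finger_gap: 85.4
[0.09 0.62 0.38] [ 432.16 -104.51   35.23]
```

View pics/w15.png

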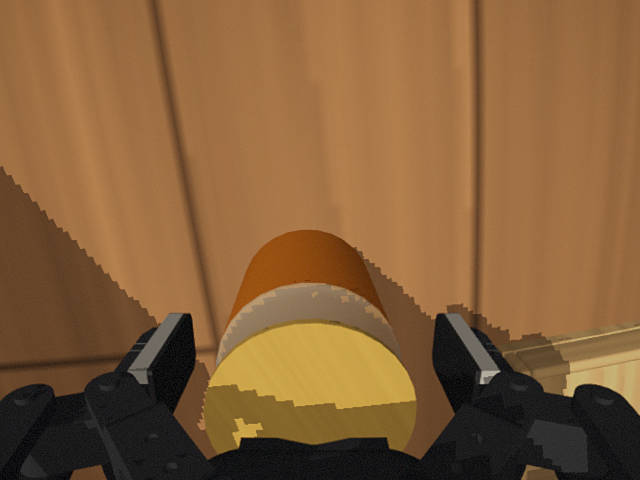

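Centred between the fingers. Close and lift.

```bash
python3 -m jog '[[0,0,0,0,0.7],[0,0,0,0,0.5],[0,0,0,0,0.4],[0,0,0,0,0.4],[0,0,0,0,0.4],[0,0,0,0,0.4]]' 50; python3 -m jog '[[0,0,-0.01,0,0.4],[0,0,-0.03,0,0.4],[0,0,-0.06,0,0.4],[0,0,-0.1,0,0.4],[0,0,-0.15,0,0.4],[0,0,-0.2,0,0.4],[0,0,-0.25,0,0.4],[0,0,-0.25,0,0.4],[0,0,-0.25,0,0.4]]';  python3 -c "
from h import *
d,im=snap('wrist','w16');plan([593.6,252.7,290],84.1)"
```

```text
time: 20.0
tool_pos: [433.2, -104.9, 37.0]
tcp_rot: [178.3, -0.1, 84.1]
ft_force: [-2.9, 1.9, 10.8]
finger_gap: 56.4
time: 20.9
tool_pos: [426.3, -104.7, 288.7]
tcp_rot: [178.1, -0.0, 84.1]
ft_force: [0.6, 0.3, -3.8]
finger_gap: 57.3
shift [0.3724, 0.1307, 0.0008] turn 0.0002 len mm 395 j6 after 28.99914057606607 pos [ 425.44 -104.34  286.55] yaw 84.112632485384
```

View pics/w16.png

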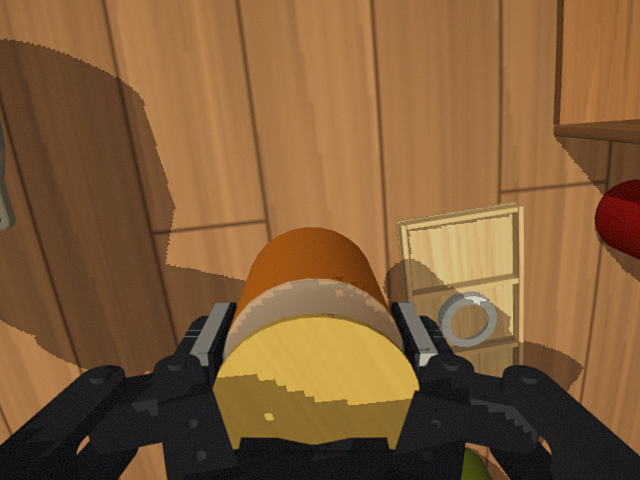

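```bash
python3 -m jog '[[0.02,0.007,0,0,0.4],[0.055,0.019,0,0,0.4],[0.095,0.033,0,0,0.4],[0.135,0.047,0,0,0.4],[0.175,0.061,0,0,0.4],[0.215,0.075,0,0,0.4],[0.255,0.089,0,0,0.4],[0.295,0.103,0,0,0.4],[0.33,0.116,0,0,0.4],[0.358,0.126,0,0,0.4],[0.3724,0.1307,0,0,0.4],[0.3724,0.1307,0,0,0.4],[0.3724,0.1307,0,0,0.4]]';  python3 -c "
from h import *
d,im=snap('wrist','w17');s=r.sense();print(s['finger_gap'],s['tcp_rot'],s['ft_force'],Rt(s)[:,2]);plan([593.6,252.7,200],84.1);plan([593.6,252.7,172],84.1)"
```

```text
time: 22.25
tool_pos: [592.5, 252.3, 288.0]
tcp_rot: [178.5, 0.1, 84.1]
ft_force: [-0.3, 0.1, -3.0]
finger_gap: 57.0
56.88164553488764 [178.48   0.04  84.1 ] [-0.12 -0.2  -2.41] [ 0.03 -0.   -1.  ]
shift [0.0009, -0.0015, 0.0887] turn 0.0 len mm 89 j6 after 28.92386293237703 pos [592.69 251.9  288.73] yaw 84.10186056168553
shift [0.001, -0.0023, 0.1167] turn 0.0 len mm 117 j6 after 28.92386293237703 pos [592.69 251.9  288.73] yaw 84.10186056168553
```

View pics/w17.png

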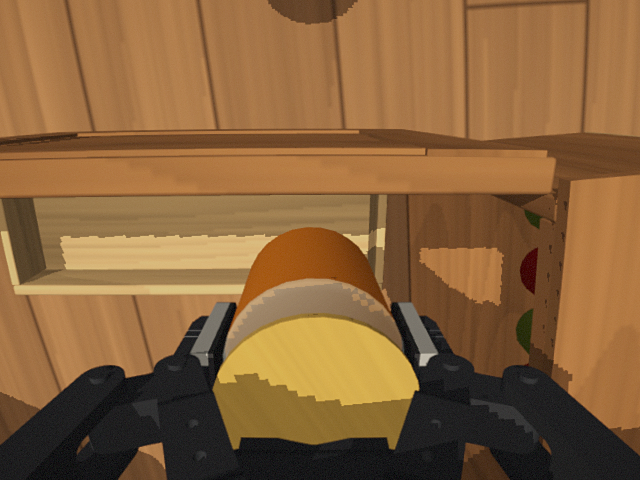

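```bash
python3 -m jog '[[0.001,0,0.02,0,0.4],[0.001,-0.001,0.045,0,0.4],[0.001,-0.001,0.065,0,0.4],[0.001,-0.0015,0.078,0,0.4],[0.001,-0.0015,0.078,0,0.4],[0.001,-0.0015,0.078,0,0.4]]';  python3 -c "
from h import *
d,im=snap('wrist','w18');snap('top','t18',(150,170,260,350),4);s=r.sense();print(s['finger_gap'],s['tool_pos'],s['tcp_rot'],s['ft_force'])"
```

```text
time: 22.9
tool_pos: [593.5, 252.3, 211.3]
tcp_rot: [178.5, 0.0, 84.1]
ft_force: [0.2, -0.3, -2.2]
finger_gap: 56.7
56.99385895137263 [594.19 252.84 212.64] [178.34  -0.03  84.09] [-0.06  1.58 -2.55]
```

View pics/w18.png

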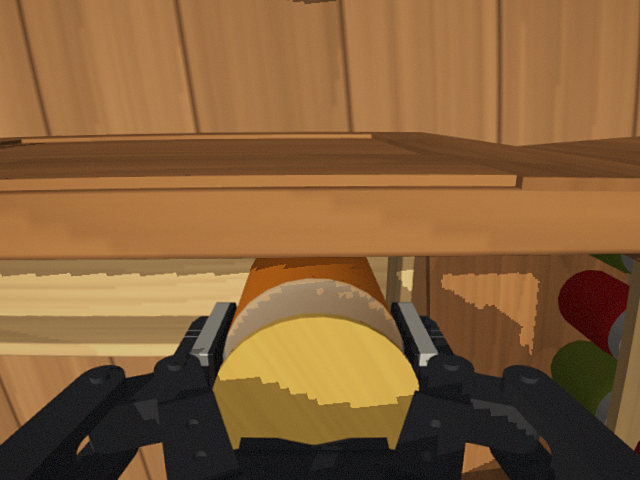

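View pics/t18.png

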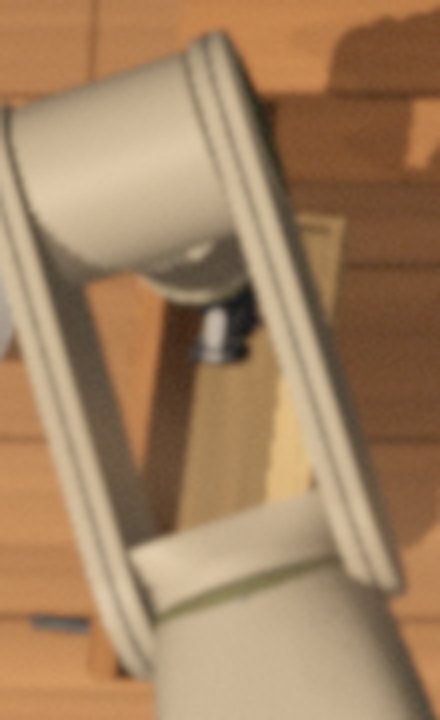

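```bash
python3 -c "
from h import *
d,im=snap('wrist')
print('rail out',onz(d,(60,354.5),169),onz(d,(150,356),169),'rail in',onz(d,(100,343),169))
print('wall top inner/outer',onz(d,(401,275),169),onz(d,(413,275),169))
print('door in',onz(d,(320,256),270),onz(d,(60,259),270))
cv2.imwrite('pics/w18c.png',cv2.resize(im[240:380,370:460],None,fx=5,fy=4))
th=np.radians(95.8); C=np.array([512.5,265]); ex=np.array([np.cos(th),-np.sin(th)]);ey=np.array([np.sin(th),np.cos(th)])
print('expected wall in/out at x=-20', C+ey*124-20*ex,C+ey*130-20*ex,'rail out',C+46*ex-110*ey)"
```

```text
rail out [459.36 223.48 169.  ] [507.47 217.93 169.  ] rail in [483.01 228.17 169.  ]
wall top inner/outer [639.72 248.61 169.  ] [645.68 247.91 169.  ]
door in [599.99 298.03 270.  ] [542.06 303.78 270.  ]
expected wall in/out at x=-20 [637.89 272.37] [643.86 271.76] rail out [398.41 230.35]
```

View pics/w18c.png

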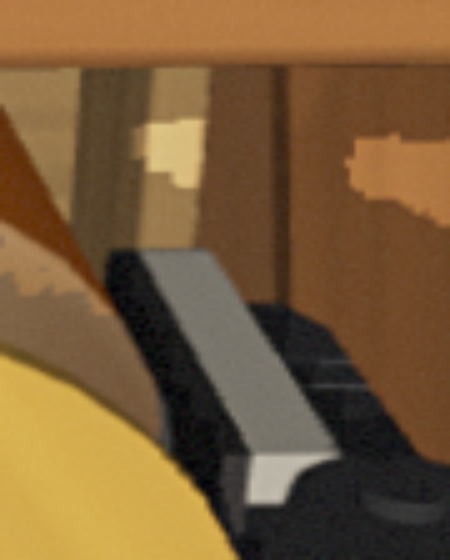

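```bash
python3 -m jog '[[0,0.001,0.01,0,0.4],[0,0.001,0.02,0,0.4],[0,0.001,0.028,0,0.4],[0,0.001,0.034,0,0.4],[0,0.001,0.037,0,0.4],[0,0.001,0.037,0,0.4]]';  python3 -c "
from h import *
d,im=snap('wrist','w19');s=r.sense();print(s['finger_gap'],s['tool_pos'],s['tcp_rot'],s['ft_force'])"
```

```text
time: 23.65
tool_pos: [595.8, 252.6, 174.7]
tcp_rot: [178.4, 0.0, 84.1]
ft_force: [-0.9, -0.1, -3.0]
finger_gap: 57.1
56.8752283671809 [596.16 252.74 175.43] [178.36  -0.02  84.1 ] [ 0.8   0.59 -2.94]
```

View pics/w19.png

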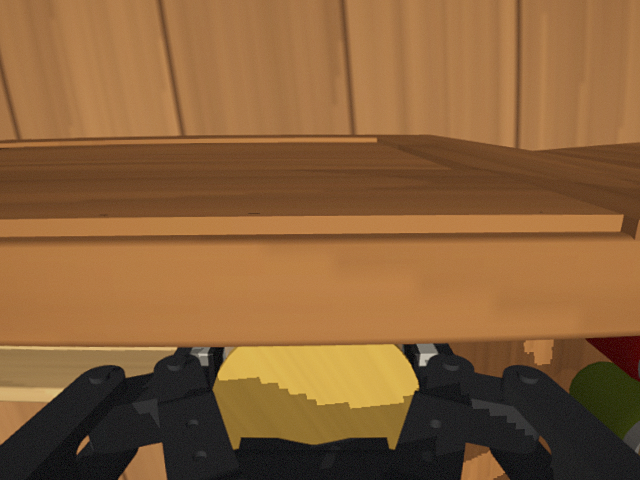

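```bash
python3 -m jog '[[0,0,0.002,0,0.4],[0,0,0.004,0,0.4],[0,0,0.005,0,0.4],[0,0,0.005,0,0.4]]'
```

```text
time: 24.1
tool_pos: [596.7, 252.9, 172.1]
tcp_rot: [178.3, -0.1, 84.1]
ft_force: [-2.8, -0.6, 4.1]
finger_gap: 56.7
```

```bash
python3 -m jog '[[0,0,0,0,0.72],[0,0,0,0,0.78],[0,0,0,0,0.78],[0,0,-0.01,0,0.78],[0,0,-0.04,0,0.78],[0,0,-0.08,0,0.78],[0,0,-0.12,0,0.78],[0,0,-0.12,0,0.78]]'; python3 -c "
from h import *
d,im=snap('wrist','w20');s=r.sense();print(s['finger_gap'],s['tool_pos'],s['tcp_rot'],s['ft_force']);plan([454,-185,290],84.1)"
```

```text
time: 24.9
tool_pos: [595.8, 254.2, 301.4]
tcp_rot: [177.6, -0.4, 84.1]
ft_force: [-0.1, 0.4, -0.1]
finger_gap: 66.8
66.98229922992702 [594.99 253.85 297.82] [177.83  -0.26  84.11] [-0.2   0.34 -1.08]
shift [-0.451, -0.0953, 0.0021] turn 0.0001 len mm 461 j6 after -16.307011892050973 pos [594.99 253.85 297.82] yaw 84.10652015286871
```

View pics/w20.png

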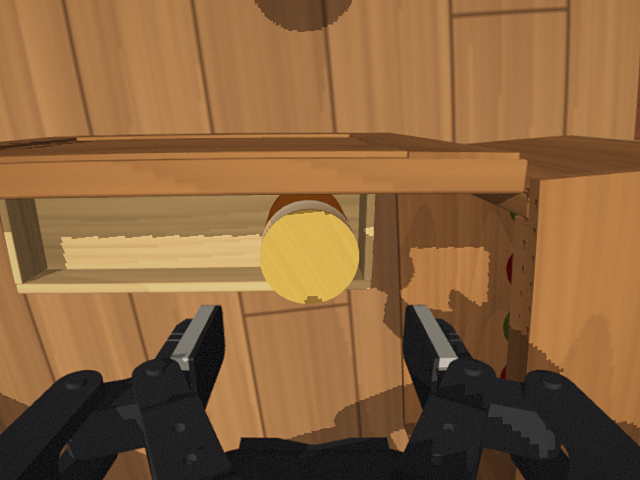

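Jar1 stands upright in the hinge-side slot (lid centre px 309.5,257). On to jar2.

```bash
python3 -c "
from h import *
d,im=snap('wrist');print('jar1',onz(d,(309.5,257),223),'rail out L/R',onz(d,(20,292),169),onz(d,(368,288),169))"; python3 -m jog '[[-0.03,-0.006,0,0,0.95],[-0.451,-0.095,0,0,0.95],[-0.451,-0.095,0,0,0.95],[-0.451,-0.095,0,0,0.95],[-0.451,-0.095,0,0,0.95],[-0.451,-0.095,0,0,0.95],[-0.451,-0.095,0,0,0.95],[-0.451,-0.095,0,0,0.95],[-0.451,-0.095,0,0,0.95],[-0.451,-0.095,0.01,0,0.95],[-0.451,-0.095,0.01,0,0.95],[-0.451,-0.095,0.01,0,0.95],[-0.451,-0.095,0.01,0,0.95],[-0.451,-0.095,0.01,0,0.95]]';  python3 -c "
from h import *
d,im=snap('wrist','w21')
h=cv2.cvtColor(im,cv2.COLOR_BGR2HSV); m=cv2.inRange(h,(18,130,80),(33,255,255)); m=cv2.morphologyEx(m,cv2.MORPH_OPEN,np.ones((5,5)))
for c in cv2.findContours(m,cv2.RETR_EXTERNAL,cv2.CHAIN_APPROX_NONE)[0]:
  if cv2.contourArea(c)>1500:
    e=cv2.fitEllipse(cv2.convexHull(c)); print(e, onz(d,e[0],88))
"
```

```text
jar1 [596.97 253.46 223.  ] rail out L/R [384.55 232.04 169.  ] [635.98 206.58 169.  ]
time: 26.4
tool_pos: [453.9, -184.3, 280.2]
tcp_rot: [178.1, -0.2, 84.2]
ft_force: [0.7, 0.5, 0.2]
finger_gap: 81.3
((315.7677307128906, 384.4134216308594), (50.313232421875, 58.911415100097656), 83.69888305664062) [ 446.85 -354.62   88.  ]
((310.4352722167969, 266.27001953125), (62.03329086303711, 65.438232421875), 88.2291030883789) [ 454.22 -233.73   88.  ]
```

View pics/w21.png

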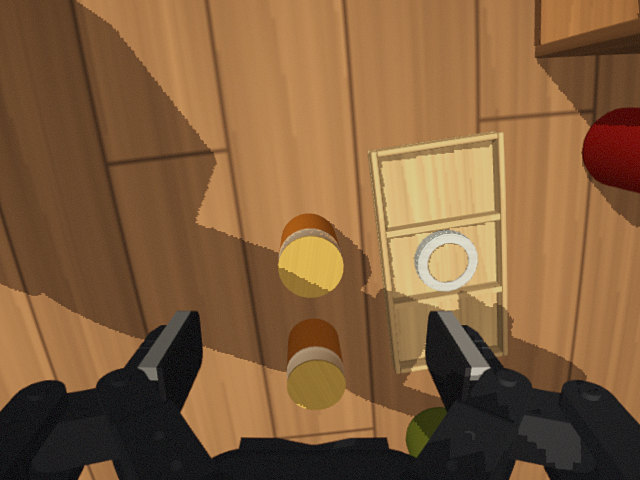

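```bash
python3 -c "
from h import *
plan([453.7,-233.7,110],84.1);plan([453.7,-233.7,33],84.1)"
```

```text
shift [-0.0496, -0.001, 0.1702] turn 0.0019 len mm 177 j6 after -21.317686198249973 pos [ 453.96 -184.32  280.31] yaw 84.20817621421104
shift [-0.0499, -0.0037, 0.2472] turn 0.0019 len mm 252 j6 after -21.317686198249973 pos [ 453.96 -184.32  280.31] yaw 84.20817621421104
```

```bash
python3 -m jog '[[-0.025,0,0.03,0,0.95],[-0.05,0,0.07,0,0.95],[-0.05,0,0.11,0,0.95],[-0.05,-0.001,0.15,0.002,0.95],[-0.05,-0.0015,0.185,0.002,0.95],[-0.05,-0.0025,0.215,0.002,0.95],[-0.05,-0.003,0.235,0.002,0.95],[-0.05,-0.0035,0.247,0.002,0.95],[-0.05,-0.0035,0.247,0.002,0.95],[-0.05,-0.0035,0.247,0.002,0.95]]' 50; python3 -c "
from h import *
d,im=snap('wrist','w22')";  python3 -m jog '[[0,0,0,0,0.7],[0,0,0,0,0.5],[0,0,0,0,0.4],[0,0,0,0,0.4],[0,0,0,0,0.4],[0,0,0,0,0.4]]' 50
```

```text
time: 27.45
tool_pos: [454.6, -233.9, 34.1]
tcp_rot: [178.0, -0.1, 84.1]
ft_force: [0.7, -0.1, 0.1]
finger_gap: 80.8
time: 28.1
tool_pos: [456.1, -235.1, 36.8]
tcp_rot: [177.8, -0.0, 84.1]
ft_force: [-1.6, 2.3, 9.7]
finger_gap: 57.1
```

View pics/w22.png

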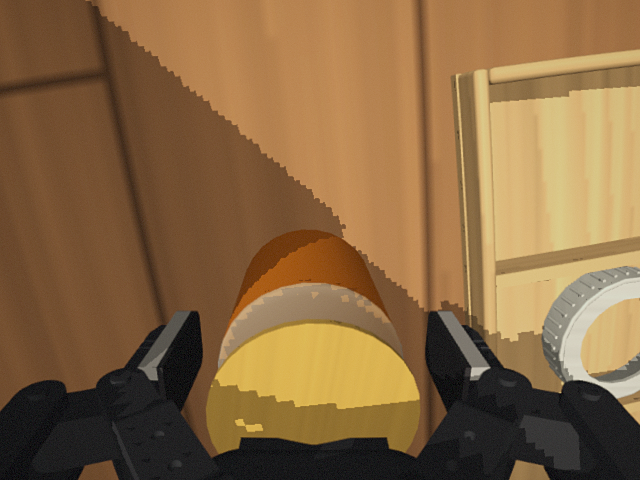

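```bash
python3 -m jog '[[0,0,-0.01,0,0.4],[0,0,-0.03,0,0.4],[0,0,-0.06,0,0.4],[0,0,-0.1,0,0.4],[0,0,-0.15,0,0.4],[0,0,-0.2,0,0.4],[0,0,-0.25,0,0.4],[0,0,-0.265,0,0.4],[0,0,-0.265,0,0.4]]';  python3 -c "
from h import *
s=r.sense();print(s['finger_gap'],s['ft_force'],s['tcp_rot']);plan([514,260.5,300],84.1)"
```

```text
time: 29.0
tool_pos: [447.2, -235.1, 305.7]
tcp_rot: [177.5, 0.2, 84.1]
ft_force: [0.4, 0.5, -3.8]
finger_gap: 57.0
57.0457131166671 [ 0.36  0.51 -3.84] [177.46   0.16  84.12]
shift [0.4998, 0.0155, 0.005] turn 0.0003 len mm 500 j6 after 32.84984680360006 pos [ 447.18 -235.07  305.7 ] yaw 84.11696501895894
```

```bash
python3 -m jog '[[0.02,0,0,0,0.4],[0.06,0.002,0,0,0.4],[0.105,0.003,0,0,0.4],[0.15,0.005,0,0,0.4],[0.195,0.006,0,0,0.4],[0.24,0.007,0,0,0.4],[0.285,0.009,0,0,0.4],[0.33,0.01,0,0,0.4],[0.375,0.012,0,0,0.4],[0.42,0.013,0,0,0.4],[0.46,0.014,0,0,0.4],[0.485,0.015,0,0,0.4],[0.4998,0.0155,0.005,0,0.4],[0.4998,0.0155,0.01,0,0.4],[0.4998,0.0155,0.01,0,0.4]]';  python3 -c "
from h import *
d,im=snap('wrist','w23');s=r.sense();print(s['finger_gap'],s['tcp_rot'],s['ft_force']);plan([514,260.5,212],84.1)
print('rail',onz(d,(50,300),169))"
```

```text
time: 30.5
tool_pos: [513.3, 259.3, 292.0]
tcp_rot: [177.7, 0.3, 84.1]
ft_force: [-0.6, 0.0, -3.4]
finger_gap: 57.1
56.81283548527884 [177.61   0.27  84.07] [ 0.65 -0.18 -2.27]
shift [0.0019, -0.0032, 0.081] turn -0.0005 len mm 81 j6 after 32.71478213741094 pos [513.65 259.03 293.06] yaw 84.06897705731032
rail [328.04 229.9  169.  ]
```

View pics/w23.png

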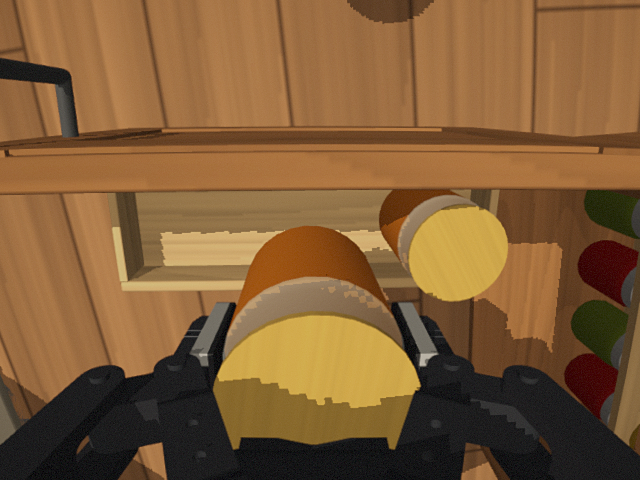

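```bash
python3 -m jog '[[0.001,-0.001,0.02,0,0.4],[0.002,-0.0015,0.045,0,0.4],[0.002,-0.002,0.07,0,0.4],[0.002,-0.0035,0.09,0,0.4],[0.002,-0.004,0.105,0,0.4],[0.002,-0.0045,0.114,0,0.4],[0.002,-0.0045,0.118,0,0.4],[0.002,-0.0045,0.118,0,0.4]]'
```

```text
time: 31.35
tool_pos: [514.4, 260.2, 175.2]
tcp_rot: [177.6, 0.3, 84.0]
ft_force: [0.0, -0.1, -2.5]
finger_gap: 56.9
```

```bash
python3 -m jog '[[0,0,0.002,0,0.4],[0,0,0.004,0,0.4],[0,0,0.005,0,0.4],[0,0,0.005,0,0.4]]'
```

```text
time: 31.75
tool_pos: [515.4, 260.6, 172.1]
tcp_rot: [177.5, 0.2, 84.1]
ft_force: [-1.7, -0.8, 4.3]
finger_gap: 56.9
```

```bash
python3 -m jog '[[0,0,0,0,0.72],[0,0,0,0,0.78],[0,0,0,0,0.78],[0,0,-0.01,0,0.78],[0,0,-0.04,0,0.78],[0,0,-0.08,0,0.78],[0,0,-0.12,0,0.78],[0,0,-0.12,0,0.78]]'; python3 -c "
from h import *
d,im=snap('wrist','w24');s=r.sense();print(s['finger_gap'],s['tool_pos'],s['tcp_rot'],s['ft_force']);plan([447,-305,290],84.1)"
```

```text
time: 32.55
tool_pos: [512.7, 262.8, 300.6]
tcp_rot: [176.9, -0.1, 84.1]
ft_force: [0.7, -0.1, 0.8]
finger_gap: 66.5
66.2367442283928 [511.91 262.4  297.16] [177.07  -0.03  84.06] [ 0.6   0.3  -0.96]
shift [-0.5711, -0.0062, 0.0066] turn -0.0006 len mm 571 j6 after -28.46474939557986 pos [511.91 262.4  297.16] yaw 84.06409103444489
```

View pics/w24.png

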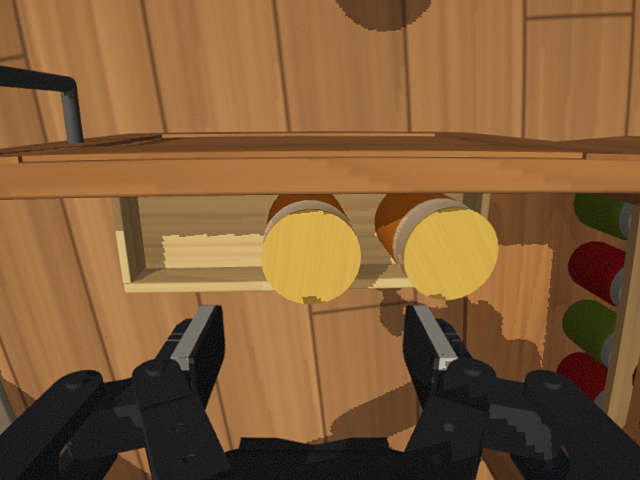

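```bash
python3 -c "
from h import *
for i in range(8):
  d,im=snap('wrist'); s=r.sense(); print(s['tcp_rot'],s['tool_pos'])
print('jars',onz(d,(311,257),223),onz(d,(451,253),223),'rail L',onz(d,(126,292),169))
plan([447,-305,290],84.1)"
```

```text
[177.28   0.09  84.06] [510.95 261.97 294.32]
[177.45   0.18  84.06] [510.2  261.63 292.31]
[177.55   0.24  84.06] [509.75 261.37 291.07]
[177.61   0.27  84.05] [509.53 261.27 290.42]
[177.63   0.28  84.06] [509.45 261.26 290.18]
[177.62   0.28  84.06] [509.5  261.28 290.24]
[177.61   0.27  84.05] [509.6  261.31 290.43]
[177.58   0.25  84.05] [509.73 261.35 290.74]
jars [512.64 262.7  223.  ] [589.74 255.85 223.  ] rail L [381.82 232.87 169.  ]
shift [-0.5698, -0.0039, 0.0031] turn -0.0008 len mm 570 j6 after -28.462131227182155 pos [509.73 261.35 290.74] yaw 84.05379711597952
```

```bash
python3 -m jog '[[-0.03,0,0,0,0.95],[-0.57,-0.004,0,0,0.95],[-0.57,-0.004,0,0,0.95],[-0.57,-0.004,0,0,0.95],[-0.57,-0.004,0,0,0.95],[-0.57,-0.004,0,0,0.95],[-0.57,-0.004,0,0,0.95],[-0.57,-0.004,0,0,0.95],[-0.57,-0.004,0,0,0.95],[-0.57,-0.004,0,0,0.95],[-0.57,-0.004,0.01,0,0.95],[-0.57,-0.004,0.01,0,0.95],[-0.57,-0.004,0.01,0,0.95],[-0.57,-0.004,0.01,0,0.95],[-0.57,-0.004,0.01,0,0.95],[-0.57,-0.004,0.01,0,0.95],[-0.57,-0.004,0.01,0,0.95]]';  python3 -c "
from h import *
d,im=snap('wrist','w25')
h=cv2.cvtColor(im,cv2.COLOR_BGR2HSV); m=cv2.inRange(h,(18,130,80),(33,255,255)); m=cv2.morphologyEx(m,cv2.MORPH_OPEN,np.ones((5,5)))
for c in cv2.findContours(m,cv2.RETR_EXTERNAL,cv2.CHAIN_APPROX_NONE)[0]:
  if cv2.contourArea(c)>1500:
    e=cv2.fitEllipse(cv2.convexHull(c)); print(e, onz(d,e[0],88))
plan([446.5,-354.5,110],84.1);plan([446.5,-354.5,33],84.1)
"
```

```text
time: 34.7
tool_pos: [447.6, -304.2, 283.5]
tcp_rot: [177.6, 0.3, 84.2]
ft_force: [0.2, 0.2, 0.1]
finger_gap: 81.4
((307.1786804199219, 264.6114501953125), (60.92748260498047, 64.61883544921875), 82.63590240478516) [ 446.75 -354.88   88.  ]
shift [-0.0492, -0.0034, 0.1737] turn 0.0008 len mm 181 j6 after -32.52614898068347 pos [ 447.57 -304.34  283.43] yaw 84.14542899146902
shift [-0.0488, -0.0067, 0.2506] turn 0.0008 len mm 255 j6 after -32.52614898068347 pos [ 447.57 -304.34  283.43] yaw 84.14542899146902
```

View pics/w25.png

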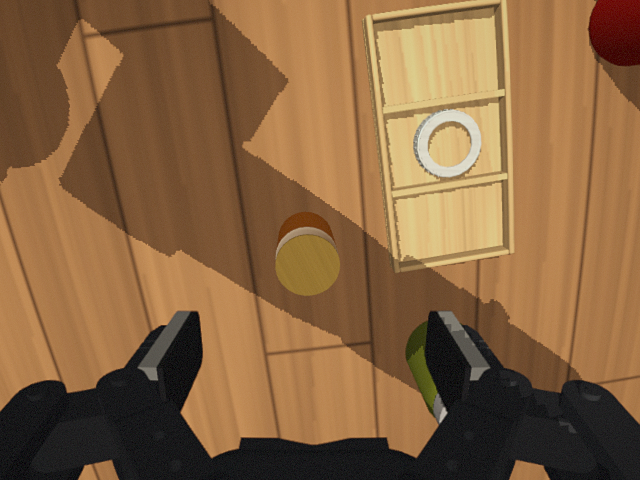

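Jar3 found at (447,-355); tray and band undisturbed.

```bash
python3 -m jog '[[-0.025,0,0.03,0,0.95],[-0.049,-0.001,0.07,0,0.95],[-0.049,-0.002,0.11,0,0.95],[-0.049,-0.003,0.15,0,0.95],[-0.049,-0.004,0.185,0,0.95],[-0.049,-0.005,0.215,0,0.95],[-0.049,-0.006,0.235,0,0.95],[-0.049,-0.0065,0.249,0,0.95],[-0.049,-0.0065,0.2505,0,0.95],[-0.049,-0.0065,0.2505,0,0.95]]' 50; python3 -c "
from h import *
d,im=snap('wrist','w26')";  python3 -m jog '[[0,0,0,0,0.7],[0,0,0,0,0.5],[0,0,0,0,0.4],[0,0,0,0,0.4],[0,0,0,0,0.4],[0,0,0,0,0.4]]' 50
```

```text
time: 35.75
tool_pos: [447.0, -354.8, 33.7]
tcp_rot: [177.5, 0.3, 84.2]
ft_force: [-0.4, -0.3, -0.1]
finger_gap: 81.2
time: 36.4
tool_pos: [448.5, -356.4, 36.9]
tcp_rot: [177.3, 0.5, 84.2]
ft_force: [-1.7, 0.8, 8.1]
finger_gap: 57.2
```

View pics/w26.png

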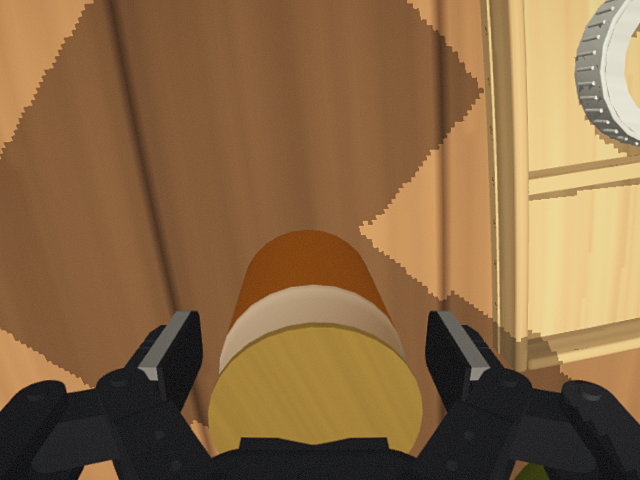

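```bash
python3 -m jog '[[0,0,-0.01,0,0.4],[0,0,-0.03,0,0.4],[0,0,-0.06,0,0.4],[0,0,-0.1,0,0.4],[0,0,-0.15,0,0.4],[0,0,-0.2,0,0.4],[0,0,-0.25,0,0.4],[0,0,-0.265,0,0.4],[0,0,-0.265,0,0.4]]';  python3 -c "
from h import *
for i in range(6): snap('wrist')
s=r.sense();print(s['finger_gap'],s['ft_force'],s['tcp_rot']);plan([432,269,300],84.1)"
```

```text
time: 37.3
tool_pos: [437.5, -354.2, 306.3]
tcp_rot: [177.0, 0.7, 84.2]
ft_force: [-0.1, -0.0, -2.4]
finger_gap: 56.7
56.85122204120423 [-0.73 -1.28 -2.07] [177.54   0.3   84.16]
shift [0.6177, -0.0666, -0.0074] turn 0.0011 len mm 621 j6 after 37.86965231887496 pos [ 435.65 -352.28  298.73] yaw 84.16265122302309
```

```bash
python3 -m jog '[[0.02,-0.002,0,0,0.4],[0.06,-0.006,0,0,0.4],[0.105,-0.011,0,0,0.4],[0.15,-0.016,0,0,0.4],[0.195,-0.021,0,0,0.4],[0.24,-0.026,0,0,0.4],[0.285,-0.031,0,0,0.4],[0.33,-0.036,0,0,0.4],[0.375,-0.040,0,0,0.4],[0.42,-0.045,0,0,0.4],[0.465,-0.050,0,0,0.4],[0.51,-0.055,0,0,0.4],[0.55,-0.059,0,0,0.4],[0.585,-0.063,0,0,0.4],[0.61,-0.066,0,0.001,0.4],[0.6177,-0.0666,0,0.001,0.4],[0.6177,-0.0666,0,0.001,0.4],[0.6177,-0.0666,0,0.001,0.4]]';  python3 -c "
from h import *
d,im=snap('wrist','w27');s=r.sense();print(s['finger_gap'],s['tcp_rot'],s['ft_force']);plan([432,269,212],84.1);plan([432,269,175],84.1)"
```

```text
time: 39.4
tool_pos: [432.1, 268.1, 291.9]
tcp_rot: [177.6, 0.4, 84.1]
ft_force: [0.9, -0.8, -2.5]
finger_gap: 57.0
56.96882719883202 [177.57   0.35  84.06] [ 0.01  0.92 -2.75]
shift [0.0016, -0.0038, 0.0801] turn -0.0008 len mm 80 j6 after 37.72326771622974 pos [432.32 267.88 292.19] yaw 84.05608144481828
shift [0.0018, -0.0054, 0.1171] turn -0.0008 len mm 117 j6 after 37.72326771622974 pos [432.32 267.88 292.19] yaw 84.05608144481828
```

View pics/w27.png

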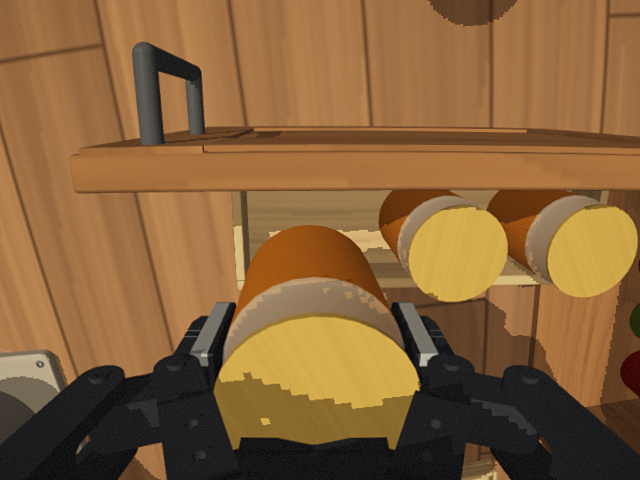

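```bash
python3 -m jog '[[0.001,-0.001,0.02,0,0.4],[0.002,-0.002,0.045,0,0.4],[0.002,-0.003,0.065,0,0.4],[0.002,-0.0035,0.076,0,0.4],[0.002,-0.0035,0.076,0,0.4],[0.002,-0.0035,0.076,0,0.4]]'; python3 -c "
from h import *
d,im=snap('wrist','w28'); print('wall out/in? see pic'); 
for u in (228,232,236,240,244,248): print(u,onz(d,(u,290),169))"
```

```text
time: 40.05
tool_pos: [432.7, 269.1, 217.0]
tcp_rot: [177.5, 0.3, 84.0]
ft_force: [0.1, 0.5, -1.8]
finger_gap: 57.0
wall out/in? see pic
228 [392.61 264.79 169.  ]
232 [394.6  264.55 169.  ]
236 [396.58 264.31 169.  ]
240 [398.57 264.07 169.  ]
244 [400.56 263.83 169.  ]
248 [402.55 263.59 169.  ]
```

View pics/w28.png

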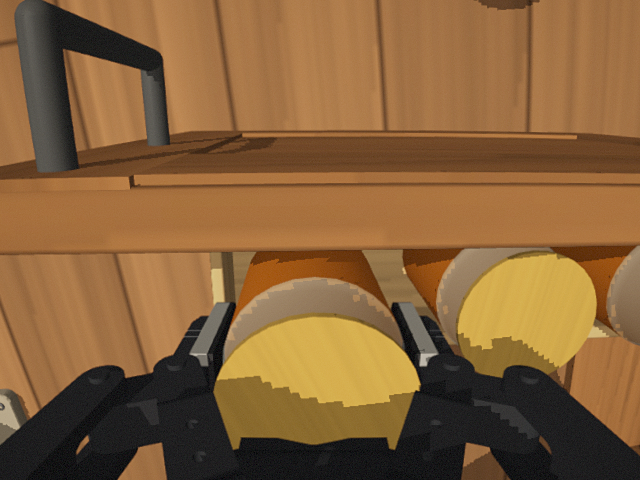

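```bash
python3 -m jog '[[0,0,0.012,0,0.4],[0,-0.001,0.024,0,0.4],[0,-0.0015,0.034,0,0.4],[0,-0.0015,0.04,0,0.4],[0,-0.0015,0.0425,0,0.4],[0,-0.0015,0.0425,0,0.4]]'
```

```text
time: 40.7
tool_pos: [433.0, 269.0, 174.4]
tcp_rot: [177.5, 0.3, 84.0]
ft_force: [0.3, -0.9, -3.1]
finger_gap: 56.8
```

```bash
python3 -m jog '[[0,0,0.0015,0,0.4],[0,0,0.003,0,0.4],[0,0,0.004,0,0.4],[0,0,0.004,0,0.4]]'
```

```text
time: 41.1
tool_pos: [433.6, 269.5, 171.8]
tcp_rot: [177.5, 0.2, 84.0]
ft_force: [-2.8, -0.6, 5.5]
finger_gap: 56.9
```

```bash
python3 -m jog '[[0,0,0,0,0.72],[0,0,0,0,0.78],[0,0,0,0,0.78],[0,0,-0.01,0,0.78],[0,0,-0.04,0,0.78],[0,0,-0.08,0,0.78],[0,0,-0.13,0,0.78],[0,0,-0.16,0,0.78],[0,0,-0.16,0,0.78]]'; python3 -c "
from h import *
for i in range(8): d,im=snap('wrist','w29')
s=r.sense();print(s['finger_gap'],s['tool_pos'],s['tcp_rot'],s['ft_force'])"
```

```text
time: 42.0
tool_pos: [428.4, 272.0, 338.9]
tcp_rot: [177.0, -0.1, 84.0]
ft_force: [0.6, 0.5, 0.4]
finger_gap: 66.6
66.63274468117717 [426.12 270.61 330.3 ] [177.57   0.33  84.03] [ 0.93 -0.37 -0.2 ]
```

View pics/w29.png

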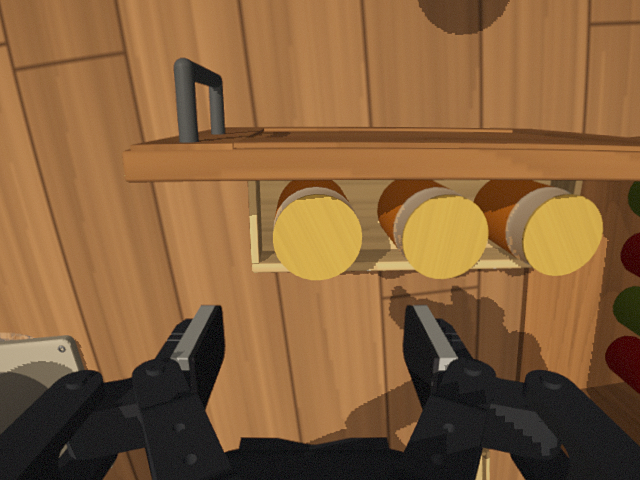

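All three jars stand in the rack (lids at px (317,236), (446,235), (565,233)). I'll check these in the rack frame and locate the handle.

```bash
python3 - <<'E'
from h import *
d,im=snap('wrist')
th=np.radians(95.8); ex=np.array([np.cos(th),-np.sin(th)]);ey=np.array([np.sin(th),np.cos(th)]); C=np.array([513.5,264.7])
for p in [(317,236),(446,235),(565,233)]:
    X=onz(d,p,223); q=X[:2]-C; print(X,'rack x,y',q@ex,q@ey)
print('rail ends',onz(d,(254,270),169))
for p,z in [((182,64),250),((189,136),250)]: print('handle',onz(d,p,z))
H=np.array([693,288]); print('handle pred',H-55*ex-330*ey)
snap('top','t29',(130,160,330,350),4)
E
```

```text
[434.43 271.34 223.  ] rack x,y 1.3853747988038867 -79.33730665290523
[517.57 262.34 223.  ] rack x,y 1.9324939867238375 4.289224681722549
[599.8  254.26 223.  ] rack x,y 1.6681126689875647 86.91142371041589
rail ends [383.42 233.06 169.  ]
handle [375.38 377.37 250.  ]
handle [372.6  341.78 250.  ]
handle pred [370.25 376.07]
```

View pics/t29.png

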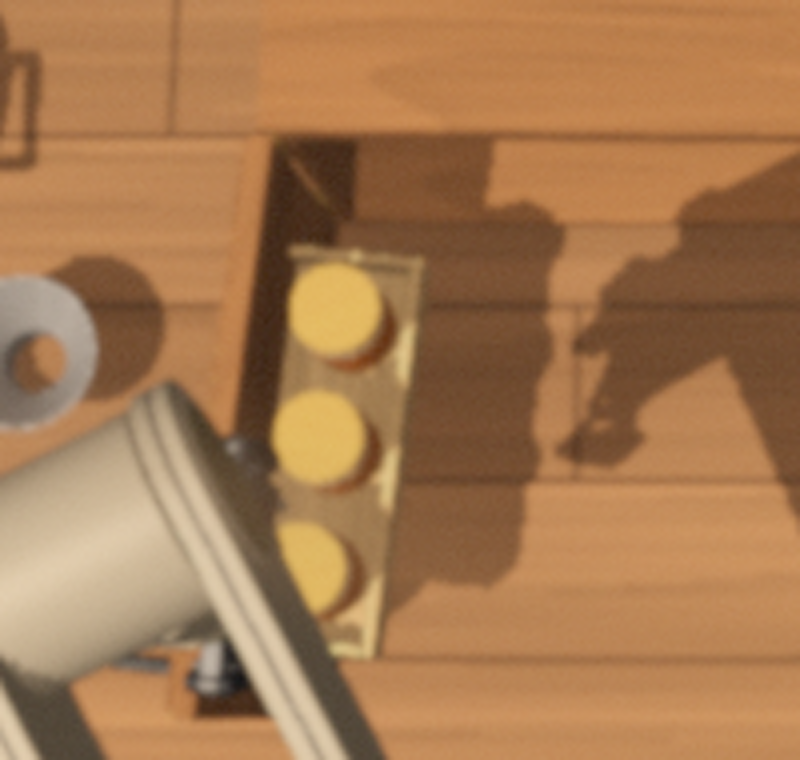

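```bash
python3 -c "
from h import *
plan([374,374,330],84.2);plan([374,374,210],84.2)"
```

```text
shift [0.0973, -0.0627, -0.0024] turn -0.003 len mm 116 j6 after 50.60005561280226 pos [426.31 270.72 330.83] yaw 84.02887716371528
shift [0.0979, -0.0679, 0.1175] turn -0.003 len mm 167 j6 after 50.60005561280226 pos [426.31 270.72 330.83] yaw 84.02887716371528
```

```bash
python3 -m jog '[[0.035,-0.022,0,0,0.6],[0.075,-0.048,0,0,0.6],[0.0975,-0.063,0,-0.003,0.6],[0.0975,-0.063,0,-0.003,0.6],[0.0975,-0.063,0,-0.003,0.6]]'; python3 -c "
from h import *
for i in range(3): d,im=snap('wrist','w30')
plan([374,374,210],84.2)"
```

```text
time: 43.0
tool_pos: [373.5, 374.4, 327.2]
tcp_rot: [177.5, 0.4, 84.3]
ft_force: [0.5, -0.6, -0.6]
finger_gap: 51.3
shift [0.0012, -0.0056, 0.1175] turn -0.0011 len mm 118 j6 after 50.56925790603997 pos [374.44 373.38 327.62] yaw 84.13426357055268
```

View pics/w30.png

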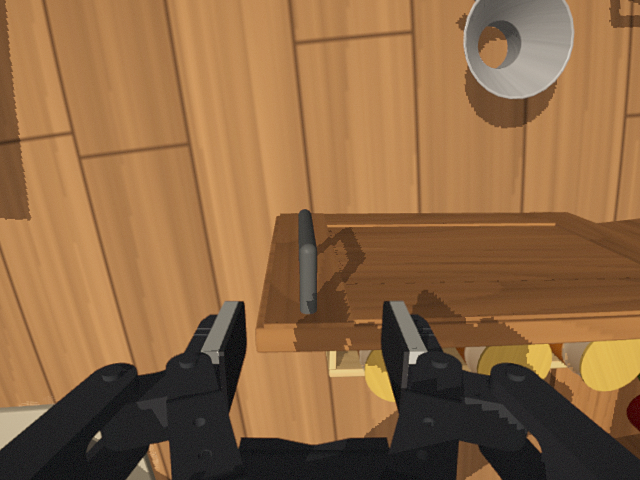

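```bash
python3 -c "
from h import *
d,im=snap('wrist'); print(onz(d,(307.5,250),250),onz(d,(304.5,215),165)); cv2.imwrite('pics/w30c.png',cv2.resize(im[190:360,250:350],None,fx=4,fy=4))"
```

```text
[376.04 375.48 250.  ] [376.25 375.13 165.  ]
```

View pics/w30c.png

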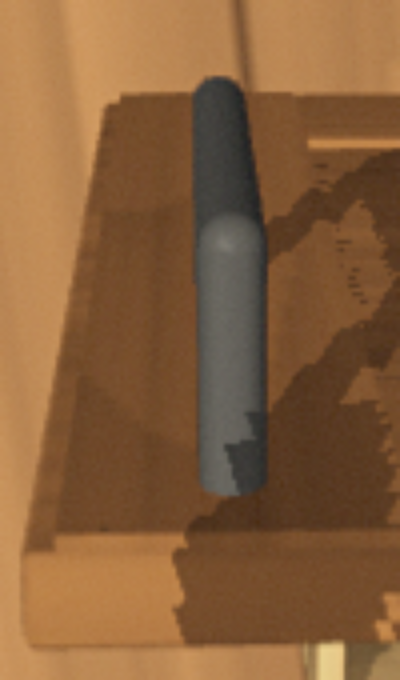

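```bash
python3 -c "
from h import *
plan([376,375,209],84.2)"; python3 -m jog '[[0.002,-0.001,0.03,0,0.6],[0.002,-0.002,0.06,0,0.6],[0.002,-0.0035,0.09,0,0.6],[0.002,-0.0035,0.11,0,0.6],[0.002,-0.0035,0.118,0,0.6],[0.002,-0.0035,0.118,0,0.6]]'; python3 -c "
from h import *
d,im=snap('wrist','w31'); s=r.sense(); print(s['tool_pos'],s['ft_force'])"
```

```text
shift [0.0024, -0.0038, 0.1186] turn -0.0014 len mm 119 j6 after 50.493723256848966 pos [374.47 373.36 327.66] yaw 84.11828002234715
time: 43.8
tool_pos: [376.2, 373.6, 208.6]
tcp_rot: [177.6, 0.4, 84.1]
ft_force: [-0.1, 0.4, 0.3]
finger_gap: 51.2
[376.66 374.16 210.11] [0.32 0.42 0.77]
```

View pics/w31.png

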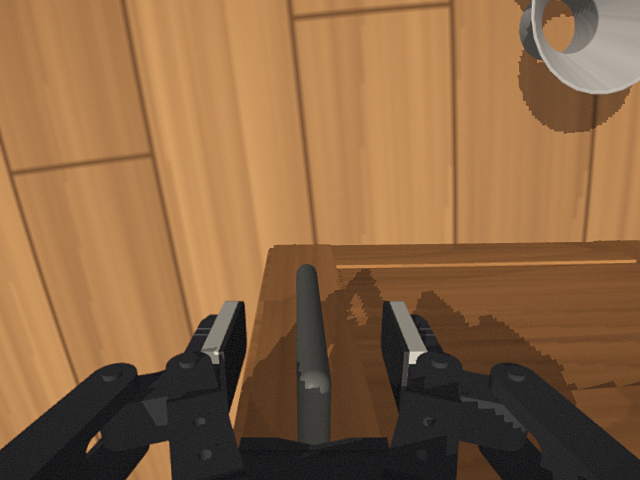

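```bash
python3 -m jog '[[0,0,0,0,0.3],[0,0,0,0,0],[0,0,0,0,0],[0,0,0,0,0],[0,0,0,0,0]]' 25; python3 - <<'E'
from h import *
from scipy.optimize import least_squares
for i in range(3): snap('wrist')
s=r.sense();p=s['tool_pos'];R=Rt(s);print(p,s['tcp_rot'],s['ft_force'],s['finger_gap'])
P=np.array([[639.5,-43],[441.2,71.5],[374.2,370.7],p[:2]])
f=least_squares(lambda h:np.hypot(*(P-h).T)-334.5,[693,288]); H=f.x; print(H,f.fun)
rr=P-H
def ang(q): 
    v=q-H; a0=np.arctan2(-330,-55); return np.degrees(a0-np.arctan2(v[1],v[0]))%360
print([ang(q) for q in P])
a=ang(p[:2])
def pos(t):
    t=np.radians(t); return H-55*np.array([np.cos(t),-np.sin(t)])-330*np.array([np.sin(t),np.cos(t)])
for k in list(range(0,61,5))+[56]:
    q=pos(a-k); sh=R.T@np.array([*(q-p[:2]),0])
    print(k,round(a-k,1),q.round(0),[round(float(v)/1000,4) for v in sh],round(-np.radians(k),3))
E
```

```text
time: 44.35
tool_pos: [375.7, 375.2, 211.5]
tcp_rot: [177.6, 0.2, 84.1]
ft_force: [-6.1, 0.3, 7.7]
finger_gap: 10.0
[375.71 375.29 211.54] [177.59   0.19  84.11] [-5.74  0.77  6.16] 10.25501415582263
[697.93 286.21] [-0.15  0.18  0.08 -0.19]
[np.float64(0.6024685091859414), np.float64(40.631802561602946), np.float64(95.16557718990072), np.float64(95.99270369173593)]
0 96.0 [375. 375.] [0.0, -0.0002, -0.0] -0.0
5 91.0 [369. 347.] [-0.0289, -0.0038, -0.0001] -0.087
10 86.0 [365. 318.] [-0.0581, -0.0049, -0.0] -0.175
15 81.0 [363. 289.] [-0.0872, -0.0034, 0.0001] -0.262
20 76.0 [364. 260.] [-0.1161, 0.0006, 0.0004] -0.349
25 71.0 [368. 231.] [-0.1446, 0.0071, 0.0008] -0.436
30 66.0 [374. 202.] [-0.1724, 0.0161, 0.0012] -0.524
35 61.0 [383. 174.] [-0.1992, 0.0275, 0.0018] -0.611
40 56.0 [394. 147.] [-0.225, 0.0411, 0.0025] -0.698
45 51.0 [407. 121.] [-0.2495, 0.057, 0.0032] -0.785
50 46.0 [422.  96.] [-0.2725, 0.0749, 0.004] -0.873
55 41.0 [440.  73.] [-0.2939, 0.0948, 0.0049] -0.96
60 36.0 [459.  52.] [-0.3135, 0.1164, 0.0059] -1.047
56 40.0 [444.  69.] [-0.298, 0.099, 0.0051] -0.977
```

```bash
python3 -m jog '[[-0.007,-0.0012,0,-0.022,0],[-0.0145,-0.002,0,-0.044,0],[-0.029,-0.0038,0,-0.087,0],[-0.0435,-0.0045,0,-0.131,0],[-0.058,-0.0049,0,-0.175,0],[-0.0727,-0.0043,0,-0.218,0],[-0.0872,-0.0034,0,-0.262,0],[-0.1017,-0.0016,0.0003,-0.305,0],[-0.116,0.0006,0.0004,-0.349,0],[-0.1305,0.0037,0.0006,-0.393,0],[-0.1446,0.0071,0.0008,-0.436,0],[-0.1586,0.0114,0.001,-0.48,0],[-0.1724,0.0161,0.0012,-0.524,0],[-0.186,0.0216,0.0015,-0.567,0],[-0.1992,0.0275,0.0018,-0.611,0],[-0.2123,0.0341,0.0022,-0.654,0],[-0.225,0.0411,0.0025,-0.698,0],[-0.2375,0.0488,0.0028,-0.742,0],[-0.2495,0.057,0.0032,-0.785,0],[-0.2495,0.057,0.0032,-0.785,0]]'; python3 - <<'E'
from h import *
snap('top','t32')
snap('wrist')
s=r.sense();p=s['tool_pos'];R=Rt(s);print(p,s['tcp_rot'],s['ft_force'],s['finger_gap'])
H=np.array([697.9,286.2])
def ang(q): 
    v=q-H; a0=np.arctan2(-330,-55); return np.degrees(a0-np.arctan2(v[1],v[0]))%360
a=ang(p[:2]); print(a,np.hypot(*(p[:2]-H)))
def pos(t):
    t=np.radians(t); return H-55*np.array([np.cos(t),-np.sin(t)])-330*np.array([np.sin(t),np.cos(t)])
for k in list(np.arange(0,47.6,2.5))+[a,a+1]:
    q=pos(a-k); sh=R.T@np.array([*(q-p[:2]),0])
    print(k,round(a-k,1),q.round(0),[round(float(v)/1000,4) for v in sh],round(-np.radians(k),3))
E
```

```text
time: 46.5
tool_pos: [407.5, 119.7, 211.5]
tcp_rot: [178.4, 1.9, 129.1]
ft_force: [3.3, 2.1, -2.8]
finger_gap: 9.2
[406.84 120.82 211.54] [178.43   1.84 129.01] [ 1.74 -0.22 -2.54] 9.485755654701485
50.932800612501744 334.76697415869376
0.0 50.9 [407. 121.] [-0.0, 0.0002, 0.0] -0.0
2.5 48.4 [415. 108.] [-0.0145, -0.0019, 0.0004] -0.044
5.0 45.9 [423.  96.] [-0.029, -0.0033, 0.0008] -0.087
7.5 43.4 [431.  84.] [-0.0436, -0.0041, 0.0013] -0.131
10.0 40.9 [440.  73.] [-0.0581, -0.0043, 0.0018] -0.175
12.5 38.4 [450.  62.] [-0.0727, -0.0039, 0.0022] -0.218
15.0 35.9 [460.  51.] [-0.0873, -0.0028, 0.0027] -0.262
17.5 33.4 [470.  41.] [-0.1018, -0.001, 0.0032] -0.305
20.0 30.9 [481.  31.] [-0.1162, 0.0013, 0.0038] -0.349
22.5 28.4 [492.  22.] [-0.1304, 0.0043, 0.0043] -0.393
25.0 25.9 [504.  13.] [-0.1446, 0.0079, 0.0049] -0.436
27.5 23.4 [516.   5.] [-0.1585, 0.0121, 0.0054] -0.48
30.0 20.9 [529.  -2.] [-0.1723, 0.0169, 0.006] -0.524
32.5 18.4 [541.  -9.] [-0.1858, 0.0223, 0.0066] -0.567
35.0 15.9 [554. -16.] [-0.1991, 0.0283, 0.0072] -0.611
37.5 13.4 [568. -22.] [-0.2121, 0.0349, 0.0078] -0.654
40.0 10.9 [581. -27.] [-0.2249, 0.0421, 0.0084] -0.698
42.5 8.4 [595. -32.] [-0.2373, 0.0497, 0.009] -0.742
45.0 5.9 [609. -36.] [-0.2493, 0.058, 0.0096] -0.785
47.5 3.4 [623. -40.] [-0.261, 0.0667, 0.0102] -0.829
50.932800612501744 0.0 [643. -44.] [-0.2764, 0.0795, 0.0111] -0.889
51.932800612501744 -1.0 [649. -45.] [-0.2807, 0.0834, 0.0113] -0.906
```

View pics/t32.png

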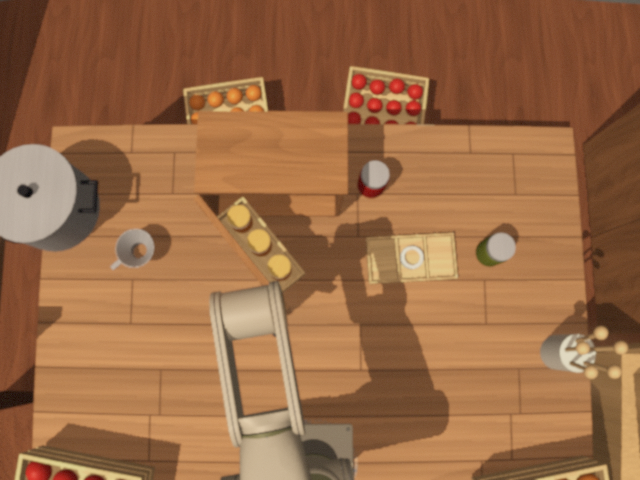

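The door is at 51° with jars upright (lids at (239,217), (260,241), (280,266)). The tray has been nudged about 20 mm but the band is still in its middle compartment. Continuing to close.

```bash
python3 -m jog '[[-0.007,-0.001,0,-0.022,0],[-0.0145,-0.0019,0.0004,-0.044,0],[-0.029,-0.0033,0.0008,-0.087,0],[-0.0436,-0.0041,0.0013,-0.131,0],[-0.0581,-0.0043,0.0018,-0.175,0],[-0.0727,-0.0039,0.0022,-0.218,0],[-0.0873,-0.0028,0.0027,-0.262,0],[-0.1018,-0.001,0.0032,-0.305,0],[-0.1162,0.0013,0.0038,-0.349,0],[-0.1304,0.0043,0.0043,-0.393,0],[-0.1446,0.0079,0.0049,-0.436,0],[-0.1585,0.0121,0.0054,-0.48,0],[-0.1723,0.0169,0.006,-0.524,0],[-0.1858,0.0223,0.0066,-0.567,0],[-0.1991,0.0283,0.0072,-0.611,0],[-0.2121,0.0349,0.0078,-0.654,0],[-0.2249,0.0421,0.0084,-0.698,0],[-0.2249,0.0421,0.0084,-0.698,0]]'; python3 - <<'E'
from h import *
snap('scene','s33')
s=r.sense();p=s['tool_pos'];R=Rt(s);print(p,s['tcp_rot'],s['ft_force'],s['finger_gap'])
H=np.array([697.9,286.2])
def ang(q): 
    v=q-H; a0=np.arctan2(-330,-55); return (np.degrees(a0-np.arctan2(v[1],v[0]))+180)%360-180
a=ang(p[:2]); print(a,np.hypot(*(p[:2]-H)))
def pos(t):
    t=np.radians(t); return H-55*np.array([np.cos(t),-np.sin(t)])-330*np.array([np.sin(t),np.cos(t)])
for k in [2,4,6,8,9,10,11,12,13]:
    q=pos(a-k); sh=R.T@np.array([*(q-p[:2]),0])
    print(k,round(a-k,1),q.round(0),[round(float(v)/1000,4) for v in sh],round(-np.radians(k),3))
E
```

```text
time: 48.4
tool_pos: [582.1, -28.2, 211.6]
tcp_rot: [-179.9, 2.4, 169.1]
ft_force: [-1.4, -3.9, 0.3]
finger_gap: 8.8
[581.37 -27.91 211.55] [-179.95    2.39  168.99] [-1.15 -5.37 -0.14] 9.32134748726434
10.89162019781719 335.03090412714346
2 8.9 [593. -31.] [-0.0116, -0.0012, 0.0005] -0.035
4 6.9 [604. -35.] [-0.0232, -0.0025, 0.001] -0.07
6 4.9 [615. -38.] [-0.0349, -0.0034, 0.0015] -0.105
8 2.9 [626. -41.] [-0.0465, -0.0039, 0.0019] -0.14
9 1.9 [632. -42.] [-0.0523, -0.004, 0.0022] -0.157
10 0.9 [638. -43.] [-0.0582, -0.0039, 0.0024] -0.175
11 -0.1 [644. -44.] [-0.064, -0.0038, 0.0027] -0.192
12 -1.1 [649. -45.] [-0.0698, -0.0036, 0.0029] -0.209
13 -2.1 [655. -46.] [-0.0757, -0.0033, 0.0032] -0.227
```

View pics/s33.png

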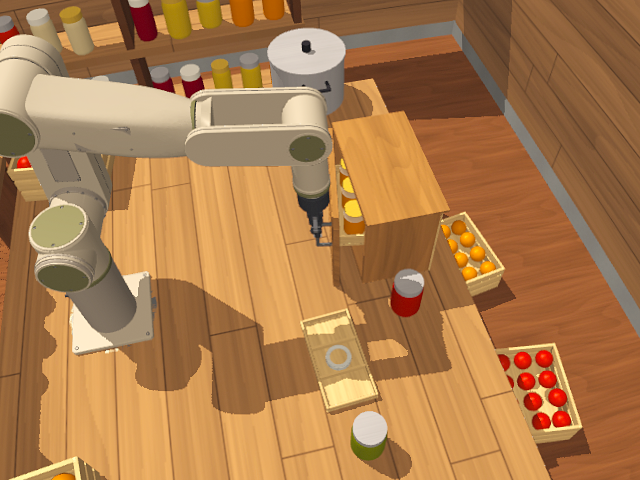

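```bash
python3 -m jog '[[-0.0116,-0.0012,0.0005,-0.035,0],[-0.0232,-0.0025,0.001,-0.07,0],[-0.0349,-0.0034,0.0015,-0.105,0],[-0.042,-0.0037,0.0017,-0.125,0],[-0.0465,-0.0039,0.0019,-0.14,0],[-0.0523,-0.004,0.0022,-0.157,0],[-0.0555,-0.004,0.0023,-0.166,0],[-0.0582,-0.0039,0.0024,-0.175,0],[-0.0605,-0.0039,0.0025,-0.181,0],[-0.0605,-0.0039,0.0025,-0.181,0],[-0.0605,-0.0039,0.0025,-0.181,0]]'
```

```text
time: 49.55
tool_pos: [639.4, -43.7, 211.6]
tcp_rot: [-179.5, 2.3, 179.3]
ft_force: [-1.1, -6.8, -0.5]
finger_gap: 9.4
```

```bash
python3 -m jog '[[-0.0015,0,0,0,0],[-0.003,0,0,0,0],[-0.0045,0,0,0,0],[-0.0045,0,0,0,0],[-0.0045,0,0,0,0]]'
```

```text
time: 50.05
tool_pos: [640.3, -43.9, 211.5]
tcp_rot: [-179.4, 1.9, 179.2]
ft_force: [-17.7, -5.6, 6.1]
finger_gap: 9.3
```

Firm stop reached (18 N, motion ceased). Release and retreat.

```bash
python3 -m jog '[[0.003,0,0,0,0.1],[0.003,0,0,0,0.3],[0.003,0,0,0,0.5],[0.003,0,0,0,0.5],[0.003,0,-0.03,0,0.5],[0.003,0,-0.07,0,0.5],[0.003,0,-0.12,0,0.5],[0.003,0,-0.12,0,0.5]]';python3 -c "
from h import *
d,im=snap('wrist','w34'); snap('top','t34'); plan([500,-43,340],180)"
```

```text
time: 50.85
tool_pos: [636.3, -42.7, 341.4]
tcp_rot: [-179.3, 2.7, 179.2]
ft_force: [0.6, 0.1, 1.4]
finger_gap: 43.1
shift [0.1342, -0.0024, -0.011] turn -0.0134 len mm 135 j6 after -94.94442876178417 pos [634.57 -42.54 334.13] yaw 179.23029506894935
```

View pics/w34.png

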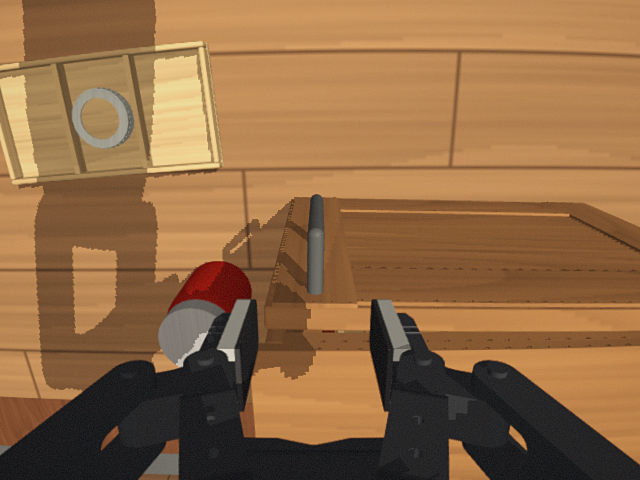

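```bash
python3 -m jog '[[0.04,0,0,0,0.5],[0.09,0,0,0,0.5],[0.134,-0.002,-0.01,0,0.5],[0.25,0.05,-0.01,0,0.5],[0.25,0.1,-0.01,0,0.5],[0.25,0.15,-0.01,0,0.5],[0.25,0.2,-0.01,0,0.5],[0.25,0.2,-0.01,0,0.5]]';python3 -c "
from h import *
d,im=snap('top','t35',(190,100,350,240),5); snap('scene','s35'); snap('top','t35f',(330,210,530,330),4)
D,I=snap('top'); A=lambda u,v:(190+u/5,100+v/5)
import cv2
o=cv2.imread('pics/top0.png')[180:225,195:350]; n=im[180:225,195:350]
cv2.imwrite('pics/cmp.png',cv2.resize(np.vstack([o,n]),None,fx=5,fy=5,interpolation=cv2.INTER_CUBIC))
"
```

```text
time: 51.75
tool_pos: [385.8, 162.3, 331.2]
tcp_rot: [-179.4, 2.1, 179.2]
ft_force: [1.9, -0.4, 0.1]
finger_gap: 42.6
```

View pics/cmp.png

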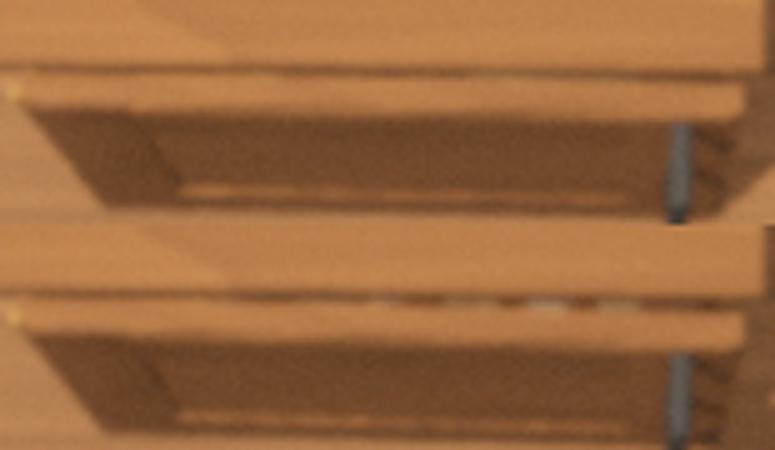

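View pics/s35.png

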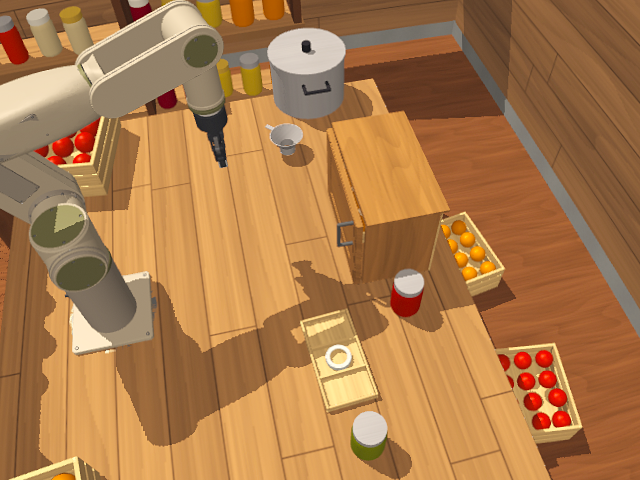

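View pics/t35f.png

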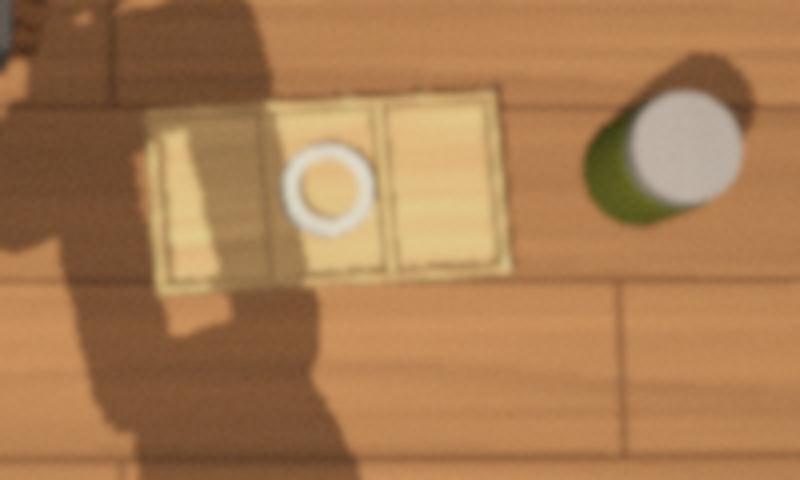

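```bash
python3 - <<'E'
from h import *
o=cv2.imread('pics/top0.png'); d,n=snap('top')
# handle bottom tip & door outer top edge, column profiles
def edge(im,u):
    g=cv2.cvtColor(im,cv2.COLOR_BGR2GRAY).astype(float)
    p=cv2.GaussianBlur(g,(1,3),0)[:,u-1:u+2].mean(1); seg=p[196:208]; dd=np.diff(seg); i=int(np.argmin(dd)); 
    a,b,c=dd[max(i-1,0)],dd[i],dd[min(i+1,len(dd)-1)]; off=0.5*(a-c)/(a-2*b+c) if (a-2*b+c)!=0 else 0
    return 196+i+off+.5
for u in range(215,345,12): print(u,round(edge(o,u),2),round(edge(n,u),2),onz(d,(u,edge(o,u)),270)[0].round(1),onz(d,(u,edge(n,u)),270)[0].round(1))
s0=cv2.imread('pics/scene0.png')
d2,m=snap('scene'); cv2.imwrite('pics/cmp2.png',cv2.resize(np.hstack([s0[170:290,310:390],m[170:290,310:390]]),None,fx=4.5,fy=4.5,interpolation=cv2.INTER_CUBIC))
E
```

```text
215 201.03 201.16 676.6 676.3
227 201.72 201.74 674.8 674.8
239 201.5 202.58 675.4 672.6
251 202.43 202.71 673.0 672.3
263 202.64 202.36 672.5 673.2
275 202.41 203.2 673.1 671.1
287 202.05 203.44 674.0 670.5
299 202.5 202.97 672.9 671.7
311 203.43 204.49 670.6 667.9
323 203.46 204.43 670.5 668.1
335 203.56 204.66 670.3 667.6
```

View pics/cmp2.png

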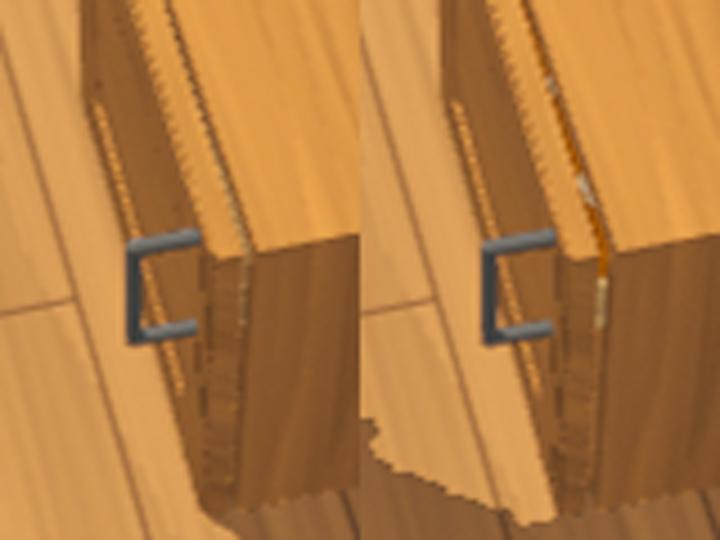

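The free edge sits about 3 mm farther out than at the start, with a visible slit, so I'll press the door fully home with shut fingers against the handle bar.

```bash
python3 -c "
from h import *
plan([595,-43,325],180);plan([595,-43,212],180)"
```

```text
shift [-0.2103, -0.2002, 0.0165] turn -0.0137 len mm 291 j6 after -94.33688035185915 pos [387.06 160.26 331.4 ] yaw 179.21455309692755
shift [-0.2062, -0.1989, 0.1294] turn -0.0137 len mm 314 j6 after -94.33688035185915 pos [387.06 160.26 331.4 ] yaw 179.21455309692755
```

```bash
python3 -m jog '[[-0.03,-0.03,0,0,0],[-0.21,-0.2,0,-0.014,0],[-0.21,-0.2,0,-0.014,0],[-0.21,-0.2,0,-0.014,0],[-0.21,-0.2,0,-0.014,0],[-0.21,-0.2,0,-0.014,0],[-0.21,-0.2,0,-0.014,0],[-0.21,-0.2,0.03,-0.014,0],[-0.208,-0.199,0.07,-0.014,0],[-0.206,-0.199,0.11,-0.014,0],[-0.206,-0.199,0.129,-0.014,0],[-0.206,-0.199,0.129,-0.014,0],[-0.206,-0.199,0.129,-0.014,0]]'; python3 -c "
from h import *
d,im=snap('wrist','w36'); s=r.sense(); print(s['tool_pos'],s['finger_gap'],s['ft_force'],s['tcp_rot'])"
```

```text
time: 53.35
tool_pos: [594.5, -44.4, 212.8]
tcp_rot: [-179.3, 2.1, 179.9]
ft_force: [1.1, 0.8, 0.7]
finger_gap: -0.0
[595.4  -44.26 214.22] -0.20568467927572495 [-0.27 -0.38  0.73] [-179.27    2.21  179.92]
```

View pics/w36.png

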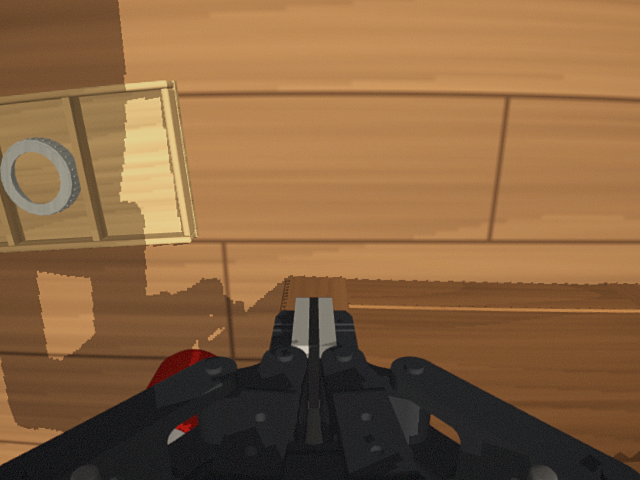

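```bash
python3 -m jog '[[-0.012,0,0,0,0],[-0.02,0,0,0,0],[-0.024,0,0,0,0],[-0.027,0,0,0,0],[-0.029,0,0,0,0],[-0.029,0,0,0,0]]'
```

```text
time: 54.0
tool_pos: [624.0, -44.3, 215.4]
tcp_rot: [-179.3, 2.1, 179.9]
ft_force: [-2.2, -0.2, 1.4]
finger_gap: 0.3
```

```bash
python3 -m jog '[[-0.002,0,0,0,0],[-0.003,0,0,0,0],[-0.004,0,0,0,0],[-0.005,0,0,0,0],[-0.005,0,0,0,0]]'; python3 -m jog '[[-0.001,0,0,0,0],[-0.002,0,0,0,0],[-0.003,0,0,0,0],[-0.003,0,0,0,0]]'
```

```text
time: 54.5
tool_pos: [624.5, -44.3, 215.4]
tcp_rot: [-179.3, 1.6, 179.9]
ft_force: [-28.5, -0.1, 14.8]
finger_gap: 0.2
time: 54.9
tool_pos: [624.3, -44.2, 215.4]
tcp_rot: [-179.3, 1.1, 179.9]
ft_force: [-21.5, -0.2, 11.7]
finger_gap: 0.1
```

```bash
cat > ed.py <<'E'
from h import *
o=cv2.imread('pics/top0.png'); d,n=snap('top','t37')
def edge(im,u):
    g=cv2.cvtColor(im,cv2.COLOR_BGR2GRAY).astype(float)
    p=cv2.GaussianBlur(g,(1,3),0)[:,u-2:u+3].mean(1); seg=p[196:208]; dd=np.diff(seg); i=int(np.argmin(dd))
    a,b,c=dd[max(i-1,0)],dd[i],dd[min(i+1,len(dd)-1)]; off=0.5*(a-c)/(a-2*b+c) if (a-2*b+c)!=0 else 0
    return 196+i+off+.5
for u in range(215,345,12): print(u,round(edge(o,u),2),round(edge(n,u),2))
cv2.imwrite('pics/cmp.png',cv2.resize(np.vstack([o[180:225,195:350],n[180:225,195:350]]),None,fx=5,fy=5,interpolation=cv2.INTER_CUBIC))
s0=cv2.imread('pics/scene0.png')
d2,m=snap('scene'); cv2.imwrite('pics/cmp2.png',cv2.resize(np.hstack([s0[170:290,310:390],m[170:290,310:390]]),None,fx=4.5,fy=4.5,interpolation=cv2.INTER_CUBIC))
E
python3 ed.py
```

```text
215 201.04 200.81
227 201.76 201.65
239 201.42 201.74
251 202.26 201.69
263 202.65 201.46
275 202.44 201.27
287 202.07 201.15
299 202.38 200.47
311 203.52 207.0
323 203.48 199.92
335 203.52 207.0
```

View pics/cmp.png

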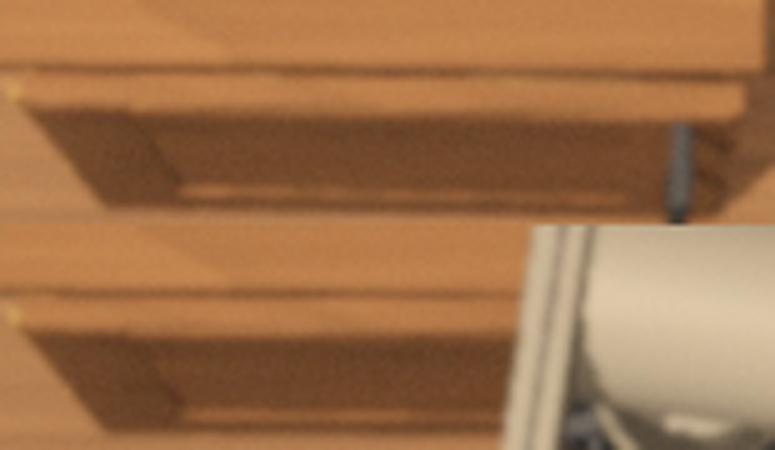

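View pics/cmp2.png

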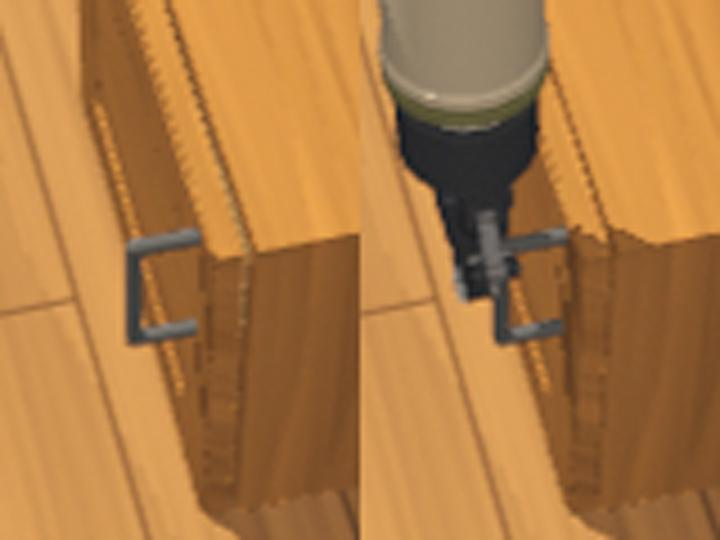

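Now the slit is gone (tighter than at the start). I'll back straight off and recheck.

```bash
python3 -m jog '[[0.01,0,0,0,0],[0.03,0,0,0,0],[0.06,0,0,0,0],[0.1,0,-0.04,0,0],[0.14,0,-0.08,0,0],[0.18,0.05,-0.1,0,0],[0.22,0.1,-0.1,0,0],[0.23,0.15,-0.1,0,0],[0.23,0.2,-0.1,0,0],[0.23,0.24,-0.1,0,0],[0.23,0.24,-0.1,0,0],[0.23,0.24,-0.1,0,0]]'; python3 ed.py; python3 -c "
from h import *
snap('top','t38'); s=r.sense(); print(s['time'],s['ft_force'])
d,im=snap('top','t38z',(330,210,530,330),4)"
```

```text
time: 56.2
tool_pos: [392.0, 200.4, 307.8]
tcp_rot: [-179.3, 1.2, -179.8]
ft_force: [0.0, -0.8, -0.9]
finger_gap: 0.2
215 201.04 200.81
227 201.76 201.65
239 201.42 201.81
251 202.26 201.66
263 202.65 201.56
275 202.44 201.2
287 202.07 200.95
299 202.38 201.22
311 203.52 201.92
323 203.48 202.12
335 203.52 201.84
56.35 [-0.01  0.47  0.32]
```

View pics/cmp2.png

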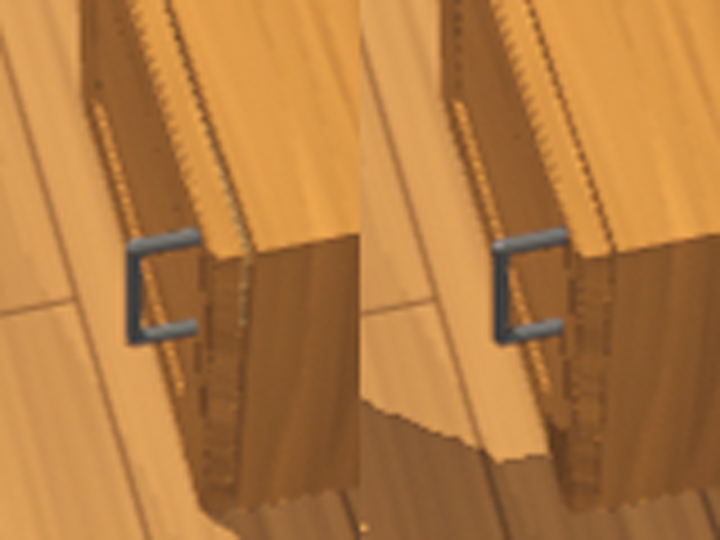

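View pics/t38.png

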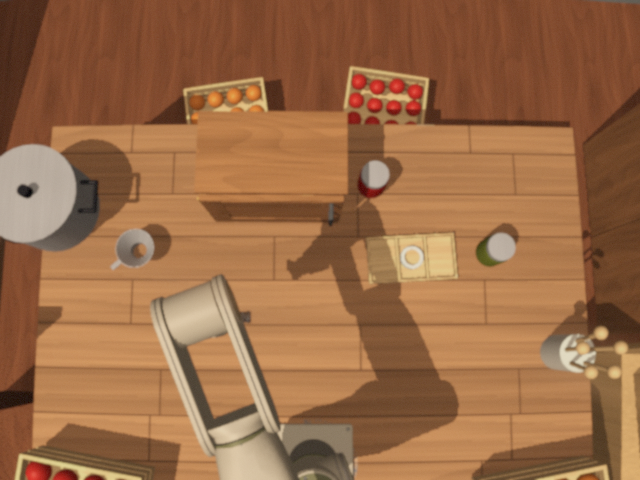

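View pics/t38z.png

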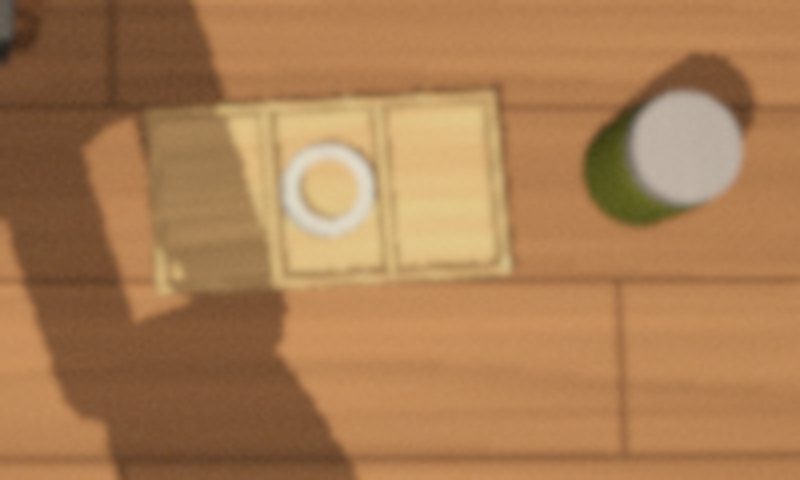

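The door is shut and stays shut. The band lies in the tray's middle compartment (px 328,190 in the zoom), the big jars and funnel are where they were, and the arm is clear. Handing in.

```bash
python3 -c "
from bench import r
print(r.hand_in())"
```

```text
the job is handed in; nothing more can be done
None
```

I handed the job in at about 56 s of the 210 s. All three jars are standing in the rack behind the shut door, and the one band that was still on a jar is lying flat in the tray.

- **Door opening:** I swung it to about 96° by its handle, which is past the 70° needed.
- **Band:** Only the jar at the far right still wore one. I laid it in the middle compartment of the tray. The tray was later nudged about 20 mm, but the band stayed flat in its compartment.
- **Jars:** Before closing, a wrist picture showed all three upright. Their lids measured 1–2 mm off the rack's centre line and at −79, +4 and +87 mm along it, within the limits of ±20 and ±110 mm.
- **Door closing:** My first close looked finished by force (18 N against a stop). Comparing top and scene pictures with the start then showed the free edge about 3 mm farther out than at the start, with a slit. I pressed the handle again until the slit was gone and the free edge was about 4 mm further in than at the start. It stayed shut after I backed away.
- **Bystanders:** In the last pictures the big jars and funnel showed no visible change from the start, and the arm was clear of everything.

- **Not checked:** the jars can't be seen with the door shut, so I couldn't check them directly after closing. They were upright at 51°, and their tops still showed upright at 11°.
- **Tool tilt:** the tool leaned up to about 3° during the run, but this didn't affect the placing.

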